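Hook the draining basket up to the scrubbing board

TASK

The draining basket of washed potsherds has been pushed back along the grey wash tub, under the wire drying rack. Take the wooden-handled basket hook from its rest, hook it behind the basket's near rim and draw the basket smoothly along the tub's rims, wherever the scrubbing board is clipped, until it sits square against the board's rubber edge and presses into it under a firm pull (about 9 to 13 N at the hook, never 18), with the gripper never touching the basket. Then unhook, leaving it resting square on the rubber, lay the hook back in its rest as you found it, and leave the sherds in the basket, the rack and the other things on the table alone.

Things in the scene. Friction and masses are not known exactly. Their poses are not given: they have to be found in the camera images.
- tub: Fixed grey stacking container, 400 (x) x 300 (y) x 120 mm, open on top, long sides along its own x; origin under its centre, on the table. Its two long side rims are 10 mm wide with their tops at 120 mm. -x points to its near end (towards the robot).
- tub_end: Near end wall of the tub (same frame as the tub, top 120 mm up); it carries a wooden scrubbing board, 10 mm thick, top 130 mm up, clipped across the rims, with a rubber edge (y +-130 mm) facing the basket. The edge's face lies anywhere from x = -165 to -120 mm of the tub: where is not reported, feel for it. It gives about 4 N per mm, up to 4 mm; the clips hold.
- basket: White draining basket 100 (x) x 264 (y) mm, walls 4 mm, hung by two wings (to y +-156) on the tub's side rims, 8 mm side play; sliding friction 2 to 7 N. Origin: its centre, level with the wings' underside (120 mm up); walls +8 to -60 mm, inner floor -56. x points away from the robot; starts skewed up to 4 deg, near face at x = -75 to -45 mm of the tub. Home: near face flat on the rubber edge.
- basket_rim (a point): Middle of the top edge of the basket's near wall (8 mm above its origin, 48 mm towards the robot): hook behind this, on its +x side.
- hook: Basket hook: square wooden handle 90 (x) x 24 (y) x 24 (z) mm, origin at the handle's centre; from its front a steel rod of 7 mm runs along +x to x = 160 mm, where it bends straight down by 45 mm. 0.14 kg. It starts lying in its rest, bent end down, handle centre 75 mm above the table. Grip the middle 40 mm of the handle from above.
- hook_point (a point): Lower end (centre of the 7 mm rod's end) of the bent-down leg of the hook, at x = 160 mm, z = -45 mm of the hook.
- rest: Fixed black hook rest; origin on the table under the handle's centre; the hook lies along its +x. Flared notches: at x = -34 mm, floor 63 mm up, 33 mm wide, for the rear of the handle; at x = 105 mm, floor 71.5 mm up, 17 mm wide, for the rod. Hook home: handle centre at x = 0, y = 0, z = 75 mm.
- rack: Fixed wire drying rack astride the tub, same origin and axes as the tub; wires at 220 mm above the table from x = -80 to x = 160 mm (tub frame), y = +-178 mm, four legs at its corners. It carries a few drying sherds, to 235 mm.
- sherd_a: Ochre potsherd in the basket, about 50 x 45 x 9 mm, origin under its middle.
- sherd_b: Red potsherd in the basket, like the other.
- sherd_c: Dark potsherd in the basket, like the others.
- finds_tray: Fixed green plastic tray of sherds, 200 x 120 x 25 mm, bystander; it stands on the other side of the tub from the hook rest.
- brush: Loose brush lying on the table, bystander.
- jar: Loose jar 85 mm tall, 56 mm wide, bystander.
- dish_a: Loose round white dish 76 mm wide, 26 mm tall, bystander.
- dish_b: Loose round cream dish 76 mm wide, 26 mm tall, bystander.
- loose_sherd_a: Loose ochre sherd on the table, 70 x 70 x 12 mm, bystander.
- loose_sherd_b: Loose brown sherd on the table, 60 x 60 x 12 mm, bystander.
Things that resemble listed ones, but are neither listed nor needed, are in the scene too. Of the things that look like the rest, the largest one is meant.

How it is judged (in metres and radians):
On the way, in this order (a step that is already met when the one before it is completed fails the run):
1. the hook is lifted out of its rest (z of hook in the frame of rest above 0.11 m), for 0.1 s.
2. the hook's end is down behind the basket's near rim, inside the basket, which is not yet on the board (x of hook_point in the frame of basket between -0.046 and 0.04 m and y of hook_point in the frame of basket between -0.128 and 0.128 m and z of hook_point in the frame of basket below -0.002 m and contact force between basket and tub_end below 0.2 N), for 0.1 s.
3. the basket is drawn by the hook square (within 0.025 rad) onto the board's rubber edge and pressed into it with more than 3 N (angle between the x axis of basket and the x axis of tub, either way round below 0.025 rad and contact force between basket and tub_end above 3 N and contact force between hook and basket above 3 N), for 0.25 s.
At the end, for the whole second after the job is handed in: The basket hangs level on the tub's rims, square to the tub within 0.025 rad, still resting on the board's rubber edge (over 0.3 N), all three sherds in it; the hook lies in both notches of its rest, bent end down, within 12 mm along and 6 mm across of its home; all at rest (angle between the x axis of basket and the x axis of tub, either way round below 0.025 rad and contact force between basket and tub_end above 0.3 N and height (world z) of basket between 0.1175 and 0.1225 m and angle between basket's own z axis and vertical below 0.03 rad and x of hook in the frame of rest between -0.012 and 0.012 m and y of hook in the frame of rest between -0.006 and 0.006 m and z of hook in the frame of rest below 0.079 m and angle between hook's own z axis and vertical below 0.1 rad and angle between the x axis of hook and the x axis of rest, either way round below 0.08 rad and linear speed of each of hook, basket below 0.01 m/s and z of each of sherd_a, sherd_b, sherd_c in the frame of basket below -0.03 m and distance between each of sherd_a, sherd_b, sherd_c and basket below 0.15 m); the robot touches nothing.
It fails at once if the hook loads the basket with 18 N or more (contact force between hook and basket above 18 N).
It fails at once if the gripper or arm touches the basket (contact force between the arm and basket above 0.5 N).
It fails at once if the fingers touch the basket (contact force between the fingers and basket above 0.5 N).
It fails at once if the arm or the hook knocks the drying rack (more than 5 N) (contact force between any of the arm, the fingers, hook and rack above 5 N).
It fails at once if a bystander on the table is shifted by more than 15 mm (distance of any of brush, jar, dish_a, dish_b, loose_sherd_a, loose_sherd_b from where it was at the start of the episode above 0.015 m).
It also fails if it takes over 72 s, if anything falls off the work surface, if the arm or the gripper's body presses on something with over 40 N, if the wrist force passes 120 N, or if a joint passes its speed limit or range.

ROBOT

A 7-joint arm with a two-finger parallel gripper is mounted at the origin on the work surface. World frame = base frame: x ahead of the robot, y to its left, z up, the work surface at z = 0. Lengths are in m, angles in degrees, forces in N, time in s.
With the tool pointing down it reaches from about 0.425 to 0.875 m from the base axis. Payload 4.7 kg.
Tool frame: the origin (TCP) lies at the very end of the fingers, on their centre line; the grasp point (between the pads) lies 19 mm behind it (env.grip_point_offset is the distance from the TCP to the grasp point, in m); z points along the fingers, y is the line along which they close (so a half turn about z gives the same grasp; the last joint's range is limited). The gripper opens to 87 mm and grips with 3 to 60 N. Pads are 19 mm wide; open, the fingers measure 117 mm over their backs; the gripper's body (75 mm by 190 mm) begins 51 mm behind the grasp point.
Start: joints at [-70.411, 18.392, -4.016, 83.108, 1.295, 78.541, -3.26], TCP at [0.209, 0.615, 0.223] pointing down, gripper open.
Joint ranges: [-163.93, 163.93], [-17.29, 119.83], [-79.2, 71.16], [3.27, 140.29], [-89.18, 269.18], [5.43, 117.66], [-154.24, 154.24]. Speed limits (degrees/s): [147.25, 147.25, 180, 180, 180, 180, 180].

INTERFACE

Orientations are given as [roll, pitch, yaw] about the fixed x, y, z axes, in that order (R = Rz(yaw) Ry(pitch) Rx(roll)).
In Python, from cell import env gives the robot as it stands.
- The arm moves only by the tool jog_arm, never from a script. Its argument "motion" is a list of rows, each an object of numbers: "x", "y", "z": the shift along the tool's x, y, z in cm; "ax", "ay", "az": the turn, a rotation vector about the tool's x, y, z in degrees. In form: [{"x": .., "y": .., "z": .., "ax": .., "ay": .., "az": ..}, ...]. A call has exactly 5 rows; each row shifts and turns the commanded pose from where the row before left it, along the tool's axes as they then stand; what a row does not reach is not made up. A row lasts 1/10 s, in which the tool goes at most 50 mm and 8.59 degrees, less where a joint would pass 70% of its speed; a pose out of reach is approached as far as the arm can. A call is refused whole if a number of a shift passes 5 or a number of a turn 8.59, either way. A call with a gripper value outside its range is refused whole. "claw" is the gripper command: -1 is shut, 1 is fully open, values between are in proportion, set as the call begins (left out, the last holds). The fingers move at their own pace and stop on an object; "squeeze" is the grip in N (left out, the last holds). Time passes only in rows, so rows that do not move let the fingers close, or fill a call up. It gives the time, the measured TCP pose, the force, the opening and the grip force at its end, in the units of the state.
- env.get_obs(): the state, without advancing time (a new reading comes with each control period).
- env.read_camera(name): name is "scene" or "side" or "wrist"; returns the picture (400x640x3 uint8, red, green, blue); there is no depth.
- env.camera_params(name): a dict with "fx", "fy", "cx", "cy" (pixels), "extrinsics" (4x4, takes a point from world to camera coordinates). Camera axes: x right, y up, looking along -z (the intrinsics and any distortion apply to the point x, -y, -z); pixel columns grow to the right and rows downward; lengths in m; the calibration is good to about 2 mm. A picture is of the moment at which its call begins: read the wrist's pose just before it. camera_params takes no time and is no camera call; for the wrist camera it gives the pose at the moment of the call.
- env.sign_off(): hands the job in; it is judged then, once.
The state is a dict: "time_s": time; "qpos": joint angles; "joint_velocities": joint speeds; "effort": joint torques, N m; "tool_pos": TCP position; "tool_rot": TCP orientation; "force": force on the tool from outside, world axes, zero at the start; "wrist_torque": the same for the moment, N m; "grip_width": finger opening in m; "grasp_force": force on a finger pad.
Only numpy, scipy, OpenCV 4.12 (cv2) and the standard library are available. Lean on these libraries where they do the work, as an engineer would, in place of code of your own. Each camera call takes 0.05 s, during which the arm holds its last target. There are 200 camera calls.

## Working session

There is one attempt and no reset: what is moved stays moved. The work goes in short steps, Python scripts to look and compute and a tool call to move; the robot and the scene stay as the last step left them, time stands still between calls to the robot, and variables do not carry over. Pictures are saved under pics/ and viewed, at most 10 in all, crops included, and the job is handed in when it is done.

Besides the shell and the picture viewer there is one more tool, called after "Request:" by a JSON object that holds its "api" and its "payload". jog_arm: Moves the arm, as the interface text tells. Its arguments: {"type":"object","properties":{"motion":{"type":"array"},"claw":{"type":"number"},"squeeze":{"type":"number"}},"required":["motion"]}

```bash
mkdir -p pics; ls; python3 - <<'E'
from cell import env
import cv2,numpy as np
o=env.get_obs();print(o['time_s'],o['tool_pos'],o['tool_rot'],o['force'],env.grip_point_offset)
for n in('scene','side'):
    cv2.imwrite(f'pics/{n}0.png',env.read_camera(n)[:,:,::-1]);p=env.camera_params(n);print(n,p)
E
```

```text
pics
0.0 [0.20912647 0.61484446 0.22146582] [-1.79891046e+02  4.28193506e-03  1.61220281e+02] [-0.06046037 -0.17624177  0.4076124 ] 0.0187
scene {'fx': 438.6023652598511, 'fy': 438.6023652598511, 'cx': 320.4748675202886, 'cy': 195.90267016630344, 'extrinsics': array([[-0.52292323,  0.85230902,  0.01098299,  0.26375556],
       [-0.71057577, -0.44300883,  0.54664912,  0.29293762],
       [ 0.47077954,  0.27805127,  0.83728975, -1.76994741],
       [ 0.        ,  0.        ,  0.        ,  1.        ]])}
side {'fx': 402.5439896239309, 'fy': 402.5439896239309, 'cx': 313.7237255921832, 'cy': 194.27888976810272, 'extrinsics': array([[ 0.80981482, -0.58661043, -0.00938925, -0.39794321],
       [ 0.42182881,  0.57106208,  0.70423615, -0.28168182],
       [-0.40775043, -0.57426153,  0.70990372, -1.44151201],
       [ 0.        ,  0.        ,  0.        ,  1.        ]])}
```

View pics/scene0.png

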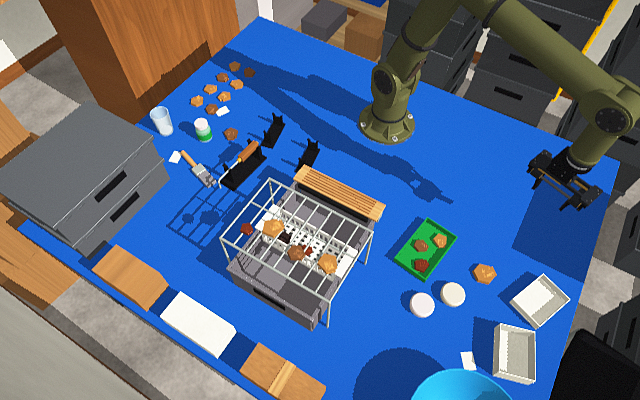

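View pics/side0.png

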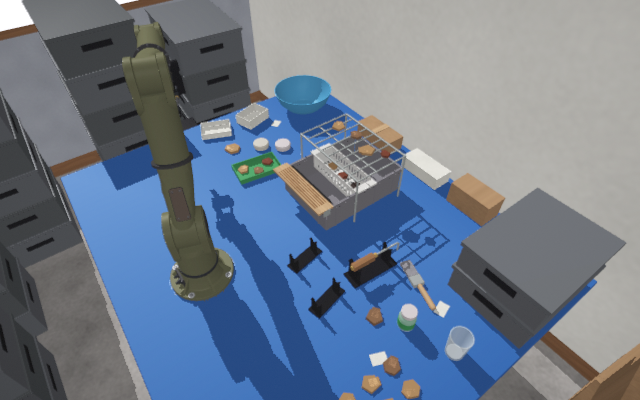

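The scene view shows the hook lying in the large black rest at about (240,165), next to the tub and rack at about (300,255). In the side view they are at (370,262) and (335,170). There are three rest-like things in the side view: (370,265), (305,255) and (327,298). The one at (370,265) is the largest and is the one holding the hook. I'll confirm it in an enlarged crop.

```bash
python3 - <<'E'
import cv2,numpy as np
s=cv2.imread('pics/scene0.png');d=cv2.imread('pics/side0.png')
def c(i,x,y,w,h): return cv2.resize(i[y:y+h,x:x+w],(400,300),interpolation=cv2.INTER_CUBIC)
cv2.imwrite('pics/crop1.png',np.vstack([np.hstack([c(s,200,105,132,99),c(d,280,220,140,105)]),np.hstack([c(s,215,160,176,132),c(d,260,100,160,120)])]))
E
```

```text
(no output)
```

View pics/crop1.png

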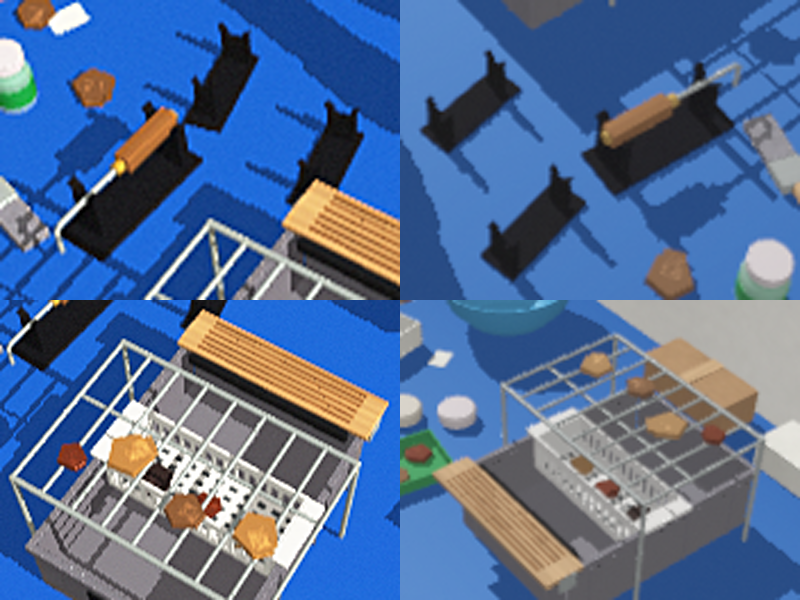

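The crop confirms it: the hook lies in the large rest (scene tile bend at (62,225), handle rear at (178,113)). The two smaller rests are decoys. The rack corners, board and basket are also visible.

```bash
cat >h.py <<'E'
from cell import env
import numpy as np, cv2
def ray(p,u,v):
    E=p['extrinsics'];R=E[:3,:3];t=E[:3,3]
    d=R.T@np.array([(u-p['cx'])/p['fx'],-(v-p['cy'])/p['fy'],-1.]);return -R.T@t,d
def plane(p,u,v,z):
    c,d=ray(p,u,v);return c+d*(z-c[2])/d[2]
def tri(l):
    A=np.zeros((3,3));b=np.zeros(3)
    for p,u,v in l:
        c,d=ray(p,u,v);d=d/np.linalg.norm(d);M=np.eye(3)-np.outer(d,d);A+=M;b+=M@c
    return np.linalg.solve(A,b)
def pix(p,P):
    q=p['extrinsics'][:3,:3]@np.array(P)+p['extrinsics'][:3,3];return np.array([p['cx']+p['fx']*q[0]/-q[2],p['cy']-p['fy']*q[1]/-q[2]])
E
python3 - <<'E'
from h import *
np.set_printoptions(precision=4,suppress=True)
S,D=env.camera_params('scene'),env.camera_params('side')
A=lambda x,y:(200+.33*x,105+.33*y); B=lambda x,y:(280+.35*(x-400),220+.35*y)
C=lambda x,y:(215+.44*x,160+.44*(y-300)); F=lambda x,y:(260+.4*(x-400),100+.4*(y-300))
def T(n,a,b,z): print(n,tri([(S,*a),(D,*b)]),plane(S,*a,z),plane(D,*b,z))
T('bend',A(64,226),B(736,66),.075)
T('ferrule',A(120,166),B(672,100),.075)
T('rear',A(174,112),B(606,134),.08)
T('rk near y-',C(125,343),F(640,503),.22)
T('rk near y+',C(360,463),F(503,385),.22)
T('rk far y-',C(13,480),F(764,438),.22)
T('rk far y+',C(277,583),F(614,338),.22)
E
```

```text
bend [ 0.6054 -0.3478  0.0721] [ 0.6044 -0.3431  0.075 ] [ 0.6064 -0.3516  0.075 ]
ferrule [ 0.5043 -0.3424  0.077 ] [ 0.5014 -0.3416  0.075 ] [ 0.5073 -0.3432  0.075 ]
rear [ 0.4063 -0.3349  0.081 ] [ 0.4038 -0.3335  0.08  ] [ 0.4086 -0.3363  0.08  ]
rk near y- [ 0.5891 -0.1307  0.2198] [ 0.5903 -0.1316  0.22  ] [ 0.588  -0.1299  0.22  ]
rk near y+ [0.588  0.2219 0.2203] [0.5855 0.2236 0.22  ] [0.5896 0.2196 0.22  ]
rk far y- [ 0.8341 -0.1307  0.2201] [ 0.833  -0.1294  0.22  ] [ 0.8355 -0.1317  0.22  ]
rk far y+ [0.7947 0.2081 0.2382] [0.7771 0.2154 0.22  ] [0.8207 0.2156 0.22  ]
```

```bash
cat >>h.py <<'E'
from scipy.spatial.transform import Rotation as Ro, Slerp
def rpy(r): return Ro.from_euler('xyz',r,degrees=True)
def plan(pos,rot,n,start=None):
    """n rows from the present (or start) pose to pos, rot in equal steps; prints cm / deg rows in the tool frame"""
    o=env.get_obs(); p0,r0=start or (o['tool_pos'],o['tool_rot'])
    P=np.array(p0,float);R=rpy(r0);T=rpy(rot);D=(T*R.inv())
    rv=D.as_rotvec()/n; dp=(np.array(pos)-P)/n
    for i in range(n):
        t=np.round(R.inv().apply(dp)*100,2);a=np.round(np.degrees(R.inv().apply(rv)),2)
        print({k:float(v) for k,v in zip(('x','y','z','ax','ay','az'),(*t,*a)) if v})
        R=Ro.from_rotvec(rv)*R
    print('len mm/row',np.linalg.norm(dp)*1e3,'deg/row',np.degrees(np.linalg.norm(rv)))
E
python3 - <<'E'
from h import *
print(env.camera_params('wrist'))
plan([.52,.04,.42],[180,0,0],20)
E
```

```text
{'fx': 318.86612384047766, 'fy': 318.86612384047766, 'cx': 319.00701391385365, 'cy': 197.8710727097615, 'extrinsics': array([[ 3.23035329e-01,  9.46386825e-01, -3.91425153e-04,
        -6.49382969e-01],
       [-9.01592781e-01,  3.07619744e-01, -3.04139030e-01,
         3.66607235e-02],
       [-2.87712761e-01,  9.86005578e-02,  9.52627575e-01,
        -3.90988639e-01],
       [ 0.00000000e+00,  0.00000000e+00,  0.00000000e+00,
         1.00000000e+00]])}
{'x': -2.4, 'y': -2.22, 'z': -0.99, 'ay': 0.01, 'az': 8.06}
{'x': -2.68, 'y': -1.86, 'z': -0.99, 'ay': 0.01, 'az': 8.06}
{'x': -2.92, 'y': -1.47, 'z': -0.99, 'ay': 0.01, 'az': 8.06}
{'x': -3.1, 'y': -1.05, 'z': -0.99, 'ay': 0.01, 'az': 8.06}
{'x': -3.21, 'y': -0.6, 'z': -0.99, 'ay': 0.01, 'az': 8.06}
{'x': -3.27, 'y': -0.14, 'z': -0.99, 'ay': 0.01, 'az': 8.06}
{'x': -3.25, 'y': 0.31, 'z': -0.99, 'ay': 0.01, 'az': 8.06}
{'x': -3.18, 'y': 0.77, 'z': -0.99, 'ay': 0.01, 'az': 8.06}
{'x': -3.04, 'y': 1.21, 'z': -0.99, 'ay': 0.01, 'az': 8.06}
{'x': -2.84, 'y': 1.62, 'z': -0.99, 'ay': 0.01, 'az': 8.06}
{'x': -2.58, 'y': 2.0, 'z': -0.99, 'ay': 0.01, 'az': 8.06}
{'x': -2.28, 'y': 2.34, 'z': -0.99, 'ay': 0.01, 'az': 8.06}
{'x': -1.93, 'y': 2.64, 'z': -0.99, 'ay': 0.01, 'az': 8.06}
{'x': -1.54, 'y': 2.88, 'z': -0.99, 'ay': 0.01, 'az': 8.06}
{'x': -1.12, 'y': 3.07, 'z': -0.99, 'ay': 0.01, 'az': 8.06}
{'x': -0.67, 'y': 3.2, 'z': -0.99, 'ay': 0.01, 'az': 8.06}
{'x': -0.22, 'y': 3.26, 'z': -0.99, 'ay': 0.01, 'az': 8.06}
{'x': 0.24, 'y': 3.26, 'z': -0.99, 'ay': 0.01, 'az': 8.06}
{'x': 0.69, 'y': 3.19, 'z': -0.99, 'ay': 0.01, 'az': 8.06}
{'x': 1.14, 'y': 3.06, 'z': -0.99, 'ay': 0.01, 'az': 8.06}
len mm/row 34.149695740444095 deg/row 8.060883248111402
```

```bash
python3 - <<'E'
from h import *
plan([.45,.04,.42],[180,0,180],15)
E
```

```text
{'x': -2.75, 'y': -3.11, 'z': -1.32, 'ax': -0.01, 'az': -1.25}
{'x': -2.69, 'y': -3.17, 'z': -1.32, 'ax': -0.01, 'az': -1.25}
{'x': -2.62, 'y': -3.23, 'z': -1.32, 'ax': -0.01, 'az': -1.25}
{'x': -2.54, 'y': -3.29, 'z': -1.32, 'ax': -0.01, 'az': -1.25}
{'x': -2.47, 'y': -3.34, 'z': -1.32, 'ax': -0.01, 'az': -1.25}
{'x': -2.4, 'y': -3.39, 'z': -1.32, 'ax': -0.01, 'az': -1.25}
{'x': -2.32, 'y': -3.45, 'z': -1.32, 'ax': -0.01, 'az': -1.25}
{'x': -2.25, 'y': -3.5, 'z': -1.32, 'ax': -0.01, 'az': -1.25}
{'x': -2.17, 'y': -3.54, 'z': -1.32, 'ax': -0.01, 'az': -1.25}
{'x': -2.09, 'y': -3.59, 'z': -1.32, 'ax': -0.01, 'az': -1.25}
{'x': -2.01, 'y': -3.64, 'z': -1.32, 'ax': -0.01, 'az': -1.25}
{'x': -1.93, 'y': -3.68, 'z': -1.32, 'ax': -0.01, 'az': -1.25}
{'x': -1.85, 'y': -3.72, 'z': -1.32, 'ax': -0.01, 'az': -1.25}
{'x': -1.77, 'y': -3.76, 'z': -1.32, 'ax': -0.01, 'az': -1.25}
{'x': -1.69, 'y': -3.8, 'z': -1.32, 'ax': -0.01, 'az': -1.25}
len mm/row 43.6077419704966 deg/row 1.2521731485973615
```

Request:
{"api": "jog_arm", "payload": {"motion": [{"x": -2.8,"y": -3.1,"z": -1.3,"az": -1.25},{"x": -2.7,"y": -3.2,"z": -1.3,"az": -1.25},{"x": -2.6,"y": -3.2,"z": -1.3,"az": -1.25},{"x": -2.5,"y": -3.3,"z": -1.3,"az": -1.25},{"x": -2.5,"y": -3.3,"z": -1.3,"az": -1.25}], "claw": 1}}

```text
$.motion[0]: bad value
```

Request:
{"api": "jog_arm", "payload": {"motion": [{"x": -2.4,"y": -3.4,"z": -1.3,"az": -1.25},{"x": -2.3,"y": -3.5,"z": -1.3,"az": -1.25},{"x": -2.3,"y": -3.5,"z": -1.3,"az": -1.25},{"x": -2.2,"y": -3.5,"z": -1.3,"az": -1.25},{"x": -2.1,"y": -3.6,"z": -1.3,"az": -1.25}]}}

```text
$.motion[0]: bad value
```

Request:
{"api": "jog_arm", "payload": {"motion": [{"x": -2.0,"y": -3.6,"z": -1.3,"az": -1.25},{"x": -1.9,"y": -3.7,"z": -1.3,"az": -1.25},{"x": -1.9,"y": -3.7,"z": -1.3,"az": -1.25},{"x": -1.8,"y": -3.8,"z": -1.3,"az": -1.25},{"x": -1.7,"y": -3.8,"z": -1.3,"az": -1.25}]}}

```text
$.motion[0]: bad value
```

```bash
python3 - <<'E'
from h import *
o=env.get_obs();print(o['time_s'],o['tool_pos'],o['tool_rot'],o['qpos'],o['force'])
import json
p=env.camera_params('wrist');im=env.read_camera('wrist')
np.savez('w1.npz',im=im,E=p['extrinsics'],k=[p[k] for k in('fx','fy','cx','cy')])
cv2.imwrite('pics/w1.png',cv2.cvtColor(im,cv2.COLOR_RGB2BGR))
E
```

```text
0.1 [0.20919445 0.61489736 0.22157212] [-1.79901863e+02  6.54359183e-03  1.61217664e+02] [-70.40933321  18.43502599  -4.0141921   83.16747403   1.29569701
  78.54090143  -3.26012814] [0.77720212 0.72715164 0.56506227]
```

View pics/w1.png

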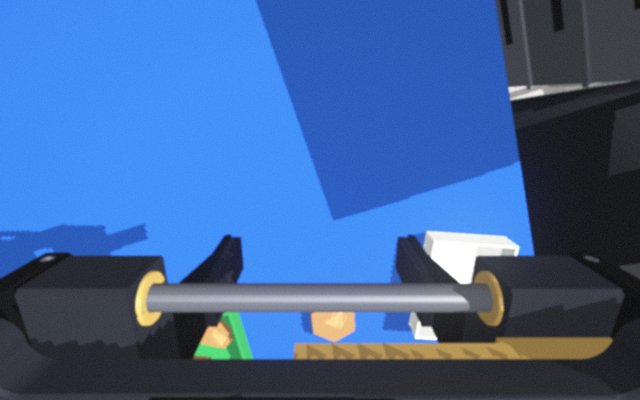

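All six keys seem to be needed. The wrist view shows the gripper covering the rows below about 255; above that is the table on the tool's +x side. I'll move so the camera sits above the tub.

```bash
python3 - <<'E'
from h import *
plan([.68,.04,.43],[180,0,180],16)
E
```

```text
{'x': -3.94, 'y': -2.46, 'z': -1.3, 'ax': -0.01, 'az': -1.17}
{'x': -3.89, 'y': -2.54, 'z': -1.3, 'ax': -0.01, 'az': -1.17}
{'x': -3.84, 'y': -2.62, 'z': -1.3, 'ax': -0.01, 'az': -1.17}
{'x': -3.78, 'y': -2.69, 'z': -1.3, 'ax': -0.01, 'az': -1.17}
{'x': -3.73, 'y': -2.77, 'z': -1.3, 'ax': -0.01, 'az': -1.17}
{'x': -3.67, 'y': -2.85, 'z': -1.3, 'ax': -0.01, 'az': -1.17}
{'x': -3.61, 'y': -2.92, 'z': -1.3, 'ax': -0.01, 'az': -1.17}
{'x': -3.55, 'y': -2.99, 'z': -1.3, 'ax': -0.01, 'az': -1.17}
{'x': -3.49, 'y': -3.07, 'z': -1.3, 'ax': -0.01, 'az': -1.17}
{'x': -3.43, 'y': -3.14, 'z': -1.3, 'ax': -0.01, 'az': -1.17}
{'x': -3.36, 'y': -3.21, 'z': -1.3, 'ax': -0.01, 'az': -1.17}
{'x': -3.29, 'y': -3.27, 'z': -1.3, 'ax': -0.01, 'az': -1.17}
{'x': -3.23, 'y': -3.34, 'z': -1.3, 'ax': -0.01, 'az': -1.17}
{'x': -3.16, 'y': -3.41, 'z': -1.3, 'ax': -0.01, 'az': -1.17}
{'x': -3.09, 'y': -3.47, 'z': -1.3, 'ax': -0.01, 'az': -1.17}
{'x': -3.02, 'y': -3.53, 'z': -1.3, 'ax': -0.01, 'az': -1.17}
len mm/row 48.23772398601381 deg/row 1.1736782698342476
```

Request:
{"api": "jog_arm", "payload": {"motion": [{"x": 0,"y": 0,"z": -4,"ax": 0,"ay": 0,"az": -1.3},{"x": -3.5,"y": -2.5,"z": -2,"ax": 0,"ay": 0,"az": -1.3},{"x": -3.5,"y": -2.5,"z": -2,"ax": 0,"ay": 0,"az": -1.3},{"x": -3.5,"y": -2.5,"z": -2,"ax": 0,"ay": 0,"az": -1.3},{"x": -3.5,"y": -2.5,"z": -2,"ax": 0,"ay": 0,"az": -1.3}], "claw": 1}}

```text
time_s: 0.65
tool_pos: [0.3181, 0.48, 0.3432]
tool_rot: [-180.0, -0.0, 167.8]
force: [0.1, -0.2, 0.6]
grip_width: 0.0869
grasp_force: 0.0
```

Request:
{"api": "jog_arm", "payload": {"motion": [{"x": -3.4,"y": -3.2,"z": -0.9,"ax": 0,"ay": 0,"az": -1.2},{"x": -3.4,"y": -3.2,"z": -0.9,"ax": 0,"ay": 0,"az": -1.2},{"x": -3.4,"y": -3.2,"z": -0.9,"ax": 0,"ay": 0,"az": -1.2},{"x": -3.4,"y": -3.3,"z": -0.9,"ax": 0,"ay": 0,"az": -1.2},{"x": -3.3,"y": -3.3,"z": -0.9,"ax": 0,"ay": 0,"az": -1.2}]}}

```text
time_s: 1.15
tool_pos: [0.4568, 0.2911, 0.3879]
tool_rot: [180.0, 0.0, 173.8]
force: [0.7, 0.5, 0.3]
grip_width: 0.087
grasp_force: 0.0
```

Request:
{"api": "jog_arm", "payload": {"motion": [{"x": -3.3,"y": -3.3,"z": -0.9,"ax": 0,"ay": 0,"az": -1.2},{"x": -3.3,"y": -3.3,"z": -0.9,"ax": 0,"ay": 0,"az": -1.2},{"x": -3.3,"y": -3.4,"z": -0.9,"ax": 0,"ay": 0,"az": -1.2},{"x": -3.2,"y": -3.4,"z": -0.9,"ax": 0,"ay": 0,"az": -1.2},{"x": -3.2,"y": -3.4,"z": -0.9,"ax": 0,"ay": 0,"az": -1.2}]}}

```text
time_s: 1.65
tool_pos: [0.6081, 0.1129, 0.4329]
tool_rot: [180.0, 0.0, 179.8]
force: [0.8, 1.3, 0.3]
grip_width: 0.087
grasp_force: 0.0
```

Request:
{"api": "jog_arm", "payload": {"motion": [{"x": -2.5,"y": -3,"z": 0,"ax": 0,"ay": 0,"az": 0},{"x": -2.5,"y": -2,"z": 0,"ax": 0,"ay": 0,"az": 0},{"x": -2,"y": -1.5,"z": 0,"ax": 0,"ay": 0,"az": 0},{"x": 0,"y": 0,"z": 0,"ax": 0,"ay": 0,"az": 0},{"x": 0,"y": 0,"z": 0,"ax": 0,"ay": 0,"az": 0}]}}

```text
time_s: 2.15
tool_pos: [0.6769, 0.049, 0.4316]
tool_rot: [180.0, -0.1, 179.7]
force: [-0.6, 0.3, 0.3]
grip_width: 0.0868
grasp_force: 0.0
```

```bash
cat >>h.py <<'E'
def snap(n,name='wrist'):
    p=env.camera_params(name);im=env.read_camera(name)
    np.savez(n+'.npz',im=im,E=p['extrinsics'],k=[p[k] for k in('fx','fy','cx','cy')])
    cv2.imwrite(f'pics/{n}.png',cv2.cvtColor(im,cv2.COLOR_RGB2BGR))
def load(n):
    d=np.load(n+'.npz');return d['im'],dict(zip(('fx','fy','cx','cy'),d['k']),extrinsics=d['E'])
E
python3 - <<'E'
from h import *
o=env.get_obs();print(o['time_s'],o['tool_pos'],o['tool_rot'],o['qpos'],o['force'])
snap('w2')
E
```

```text
2.15 [0.67694261 0.04900443 0.43164463] [ 1.79999934e+02 -9.83026883e-02  1.79682119e+02] [-21.19639118  23.41984549  24.48187517  54.78962539  -9.75476852
 103.60334818  88.86337781] [-0.57719494  0.32823455  0.26328543]
```

View pics/w2.png

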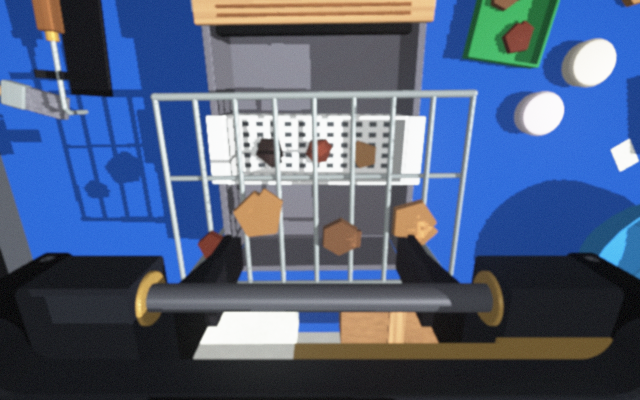

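The wrist view shows the white basket spanning (207–425, 114–185), under the rack whose near wire runs (152,97) to (476,93). The board with its dark rubber is at rows 22–35. The hook handle and rod are at top left, (45,15) to (68,112).

```bash
python3 - <<'E'
from h import *
np.set_printoptions(precision=4,suppress=True)
im,p=load('w2')
hsv=cv2.cvtColor(im,cv2.COLOR_RGB2HSV)
g=im.astype(int).min(2); 
pts=[];
for c in list(range(212,424,3)):
    col=g[100:130,c]; 
    d=np.diff(cv2.GaussianBlur(col.astype(np.float32).reshape(-1,1),(1,3),0).ravel())
    k=int(np.argmax(d[4:])+4); pts.append((c,100.5+k,col[k+2]))
pts=np.array(pts);print([ (int(a),b) for a,b,v in pts])
m=pts[:,2]>150
for z in(.122,.128):
    P=np.array([plane(p,a,b,z) for a,b,v in pts[m]])
    f=np.polyfit(P[:,1],P[:,0],1);r=P[:,0]-np.polyval(f,P[:,1]);k=abs(r)<.003;f=np.polyfit(P[k,1],P[k,0],1)
    print(z,'skew deg',-np.degrees(np.arctan(f[0])),'near x at y=.045',np.polyval(f,.045),k.sum())
# lateral extent rows 120..180
for r in(122,135,150,165):
    w=np.where(g[r,190:440]>150)[0]+190
    print(r,w.min(),w.max(),plane(p,w.min()-.5,r,.122)[:2],plane(p,w.max()+.5,r,.122)[:2])
for n,u,v,z in[('rkL',155,97,.22),('rkR',474,94,.22),('boardL',195,22,.13),('boardR',433,20,.13),('tubL',208,60,.12),('tubR',422,60,.12),('tubR2',416,60,.12)]: print(n,plane(p,u,v,z))
# dark rubber rows
print(im[14:44,315].tolist())
E
```

```text
[(212, np.float64(114.5)), (215, np.float64(114.5)), (218, np.float64(114.5)), (221, np.float64(115.5)), (224, np.float64(114.5)), (227, np.float64(114.5)), (230, np.float64(114.5)), (233, np.float64(127.5)), (236, np.float64(104.5)), (239, np.float64(113.5)), (242, np.float64(113.5)), (245, np.float64(125.5)), (248, np.float64(114.5)), (251, np.float64(113.5)), (254, np.float64(113.5)), (257, np.float64(125.5)), (260, np.float64(125.5)), (263, np.float64(113.5)), (266, np.float64(114.5)), (269, np.float64(114.5)), (272, np.float64(115.5)), (275, np.float64(104.5)), (278, np.float64(114.5)), (281, np.float64(114.5)), (284, np.float64(114.5)), (287, np.float64(125.5)), (290, np.float64(125.5)), (293, np.float64(114.5)), (296, np.float64(113.5)), (299, np.float64(113.5)), (302, np.float64(125.5)), (305, np.float64(114.5)), (308, np.float64(114.5)), (311, np.float64(115.5)), (314, np.float64(123.5)), (317, np.float64(125.5)), (320, np.float64(113.5)), (323, np.float64(113.5)), (326, np.float64(117.5)), (329, np.float64(125.5)), (332, np.float64(125.5)), (335, np.float64(114.5)), (338, n
[... 1039 characters left out ...]
1 429 [ 0.6906 -0.1291] [0.693 0.215]
rkL [ 0.5931 -0.1336  0.22  ]
rkR [0.5923 0.2223 0.22  ]
boardL [ 0.5006 -0.1107  0.13  ]
boardR [0.5003 0.198  0.13  ]
tubL [ 0.5451 -0.1021  0.12  ]
tubR [0.5471 0.1911 0.12  ]
tubR2 [0.547  0.1828 0.12  ]
[[177, 121, 79], [198, 147, 100], [228, 179, 127], [236, 200, 144], [238, 203, 147], [235, 195, 143], [233, 194, 138], [221, 179, 126], [182, 144, 102], [122, 94, 69], [62, 49, 42], [38, 36, 34], [32, 34, 33], [35, 35, 39], [26, 24, 28], [30, 31, 32], [31, 30, 32], [29, 30, 31], [26, 28, 28], [27, 26, 27], [26, 23, 27], [46, 48, 52], [79, 77, 86], [95, 95, 103], [92, 92, 101], [94, 96, 104], [94, 95, 102], [96, 96, 104], [91, 93, 100], [94, 94, 103]]
```

```bash
python3 - <<'E'
from h import *
plan([.358,.045,.20],[180,-25,180],10)
E
```

```text
{'x': 3.18, 'y': -0.06, 'z': 2.33, 'ax': 0.01, 'ay': 2.5, 'az': -0.02}
{'x': 3.08, 'y': -0.06, 'z': 2.46, 'ax': 0.01, 'ay': 2.5, 'az': -0.02}
{'x': 2.97, 'y': -0.06, 'z': 2.59, 'ax': 0.01, 'ay': 2.5, 'az': -0.02}
{'x': 2.85, 'y': -0.06, 'z': 2.72, 'ax': 0.01, 'ay': 2.5, 'az': -0.02}
{'x': 2.73, 'y': -0.06, 'z': 2.84, 'ax': 0.01, 'ay': 2.5, 'az': -0.02}
{'x': 2.61, 'y': -0.06, 'z': 2.96, 'ax': 0.01, 'ay': 2.5, 'az': -0.02}
{'x': 2.48, 'y': -0.05, 'z': 3.07, 'ax': 0.01, 'ay': 2.5, 'az': -0.02}
{'x': 2.34, 'y': -0.05, 'z': 3.17, 'ax': 0.01, 'ay': 2.5, 'az': -0.02}
{'x': 2.2, 'y': -0.05, 'z': 3.27, 'ax': 0.01, 'ay': 2.5, 'az': -0.02}
{'x': 2.05, 'y': -0.05, 'z': 3.37, 'ax': 0.01, 'ay': 2.5, 'az': -0.02}
len mm/row 39.43457293721311 deg/row 2.49531873561347
```

Request:
{"api": "jog_arm", "payload": {"motion": [{"x": 3.2,"y": 0,"z": 2.3,"ax": 0,"ay": 2.5,"az": 0},{"x": 3.1,"y": 0,"z": 2.5,"ax": 0,"ay": 2.5,"az": 0},{"x": 3.0,"y": 0,"z": 2.6,"ax": 0,"ay": 2.5,"az": 0},{"x": 2.9,"y": -0.1,"z": 2.7,"ax": 0,"ay": 2.5,"az": 0},{"x": 2.7,"y": -0.1,"z": 2.8,"ax": 0,"ay": 2.5,"az": 0}]}}

```text
time_s: 2.7
tool_pos: [0.5148, 0.0494, 0.3167]
tool_rot: [179.9, -12.5, 179.9]
force: [0.1, -0.2, 0.5]
grip_width: 0.0869
grasp_force: 0.0
```

Request:
{"api": "jog_arm", "payload": {"motion": [{"x": 2.6,"y": 0,"z": 3.0,"ax": 0,"ay": 2.5,"az": 0},{"x": 2.5,"y": 0,"z": 3.1,"ax": 0,"ay": 2.5,"az": 0},{"x": 2.3,"y": 0,"z": 3.2,"ax": 0,"ay": 2.5,"az": 0},{"x": 2.2,"y": -0.1,"z": 3.3,"ax": 0,"ay": 2.5,"az": 0},{"x": 2.0,"y": -0.1,"z": 3.4,"ax": 0,"ay": 2.5,"az": 0}]}}

```text
time_s: 3.2
tool_pos: [0.3561, 0.0478, 0.1986]
tool_rot: [179.9, -25.0, 179.9]
force: [0.5, -0.1, 0.2]
grip_width: 0.0868
grasp_force: 0.0
```

Request:
{"api": "jog_arm", "payload": {"motion": [{"x": 0,"y": 0,"z": 0,"ax": 0,"ay": 0,"az": 0},{"x": 0,"y": 0,"z": 0,"ax": 0,"ay": 0,"az": 0},{"x": 0,"y": 0,"z": 0,"ax": 0,"ay": 0,"az": 0},{"x": 0,"y": 0,"z": 0,"ax": 0,"ay": 0,"az": 0},{"x": 0,"y": 0,"z": 0,"ax": 0,"ay": 0,"az": 0}]}}

```text
time_s: 3.7
tool_pos: [0.359, 0.0468, 0.1995]
tool_rot: [180.0, -24.9, 179.7]
force: [0.5, 0.7, -0.5]
grip_width: 0.087
grasp_force: 0.0
```

```bash
python3 - <<'E'
from h import *
o=env.get_obs();print(o['tool_pos'],o['tool_rot'],o['qpos'])
E
```

```text
[0.35899683 0.04681641 0.19949559] [179.97847212 -24.87616242 179.73965474] [-28.50717631   4.02502951  21.42590037 107.08518729  -4.46786402
  93.88777532  83.60126067]
```

```bash
python3 - <<'E'
from h import *
plan([.53,-.34,.24],[180,-20,176],10)
E
```

```text
{'x': -1.4, 'y': -3.86, 'z': -1.1, 'ax': -0.14, 'ay': -0.49, 'az': 0.35}
{'x': -1.43, 'y': -3.85, 'z': -1.09, 'ax': -0.14, 'ay': -0.49, 'az': 0.35}
{'x': -1.46, 'y': -3.84, 'z': -1.09, 'ax': -0.14, 'ay': -0.49, 'az': 0.35}
{'x': -1.49, 'y': -3.83, 'z': -1.09, 'ax': -0.14, 'ay': -0.49, 'az': 0.35}
{'x': -1.53, 'y': -3.81, 'z': -1.08, 'ax': -0.14, 'ay': -0.49, 'az': 0.35}
{'x': -1.56, 'y': -3.8, 'z': -1.08, 'ax': -0.14, 'ay': -0.49, 'az': 0.35}
{'x': -1.59, 'y': -3.79, 'z': -1.08, 'ax': -0.14, 'ay': -0.49, 'az': 0.35}
{'x': -1.62, 'y': -3.78, 'z': -1.07, 'ax': -0.14, 'ay': -0.49, 'az': 0.35}
{'x': -1.65, 'y': -3.77, 'z': -1.07, 'ax': -0.14, 'ay': -0.49, 'az': 0.35}
{'x': -1.69, 'y': -3.75, 'z': -1.06, 'ax': -0.14, 'ay': -0.49, 'az': 0.35}
len mm/row 42.48642422664569 deg/row 0.6139423664441692
```

Request:
{"api": "jog_arm", "payload": {"motion": [{"x": -1.4,"y": -3.9,"z": -1.1,"ax": -0.1,"ay": -0.5,"az": 0.35},{"x": -1.4,"y": -3.9,"z": -1.1,"ax": -0.1,"ay": -0.5,"az": 0.35},{"x": -1.5,"y": -3.8,"z": -1.1,"ax": -0.1,"ay": -0.5,"az": 0.35},{"x": -1.5,"y": -3.8,"z": -1.1,"ax": -0.1,"ay": -0.5,"az": 0.35},{"x": -1.5,"y": -3.8,"z": -1.1,"ax": -0.1,"ay": -0.5,"az": 0.35}]}}

```text
time_s: 4.2
tool_pos: [0.4448, -0.1485, 0.2203]
tool_rot: [-179.7, -22.4, 177.8]
force: [0.5, -0.1, 0.2]
grip_width: 0.0869
grasp_force: 0.0
```

Request:
{"api": "jog_arm", "payload": {"motion": [{"x": -1.6,"y": -3.8,"z": -1.1,"ax": -0.2,"ay": -0.5,"az": 0.35},{"x": -1.6,"y": -3.8,"z": -1.1,"ax": -0.2,"ay": -0.5,"az": 0.35},{"x": -1.6,"y": -3.8,"z": -1.1,"ax": -0.2,"ay": -0.5,"az": 0.35},{"x": -1.7,"y": -3.8,"z": -1.1,"ax": -0.2,"ay": -0.5,"az": 0.35},{"x": -1.7,"y": -3.7,"z": -1.1,"ax": -0.2,"ay": -0.5,"az": 0.35}]}}

```text
time_s: 4.7
tool_pos: [0.5317, -0.342, 0.2415]
tool_rot: [180.0, -19.9, 176.0]
force: [1.5, -0.4, 0.7]
grip_width: 0.0872
grasp_force: 0.0
```

Request:
{"api": "jog_arm", "payload": {"motion": [{"x": 0,"y": 0,"z": 0,"ax": 0,"ay": 0,"az": 0},{"x": 0,"y": 0,"z": 0,"ax": 0,"ay": 0,"az": 0},{"x": 0,"y": 0,"z": 0,"ax": 0,"ay": 0,"az": 0},{"x": 0,"y": 0,"z": 0,"ax": 0,"ay": 0,"az": 0},{"x": 0,"y": 0,"z": 0,"ax": 0,"ay": 0,"az": 0}]}}

```text
time_s: 5.2
tool_pos: [0.5309, -0.339, 0.2417]
tool_rot: [179.9, -19.9, 176.1]
force: [0.6, 0.4, 0.1]
grip_width: 0.087
grasp_force: 0.0
```

```bash
python3 - <<'E'
from h import *
o=env.get_obs();print(o['time_s'],o['tool_pos'],o['tool_rot'],o['qpos'])
snap('w3')
E
```

```text
5.2 [ 0.53091888 -0.33901692  0.24174381] [179.88717502 -19.94390259 176.07368582] [  4.10048573  33.17610675  35.30595487  68.54167463  -7.77757048
 100.53092835 123.31994985]
```

View pics/w3.png

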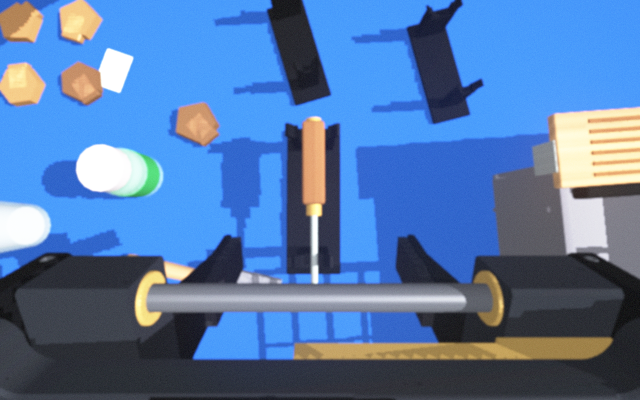

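The view shows the brown handle at (302–326, 117–206), the brass ferrule at (314,210), and the rod running down to (315,283). The hook is aligned with the image vertical, and the other two rests are clear of it.

```bash
python3 - <<'E'
from h import *
np.set_printoptions(precision=4,suppress=True)
im,p=load('w3')
h=cv2.cvtColor(im,cv2.COLOR_RGB2HSV)
sub=h[105:225,290:340];m=((sub[...,1]>90)&((sub[...,0]<25)|(sub[...,0]>170))&(sub[...,2]>60))
rows=[(105+i,290+np.where(r)[0].min(),290+np.where(r)[0].max()) for i,r in enumerate(m) if r.sum()>2]
print(rows[:4],rows[-16:])
mid=[( (a+b)/2,r,plane(p,a-.5,r,.087),plane(p,b+.5,r,.087)) for r,a,b in rows if 125<r<198]
P=np.array([(l+q)/2 for _,_,l,q in mid]);f=np.polyfit(P[:,0],P[:,1],1)
print('yaw',np.degrees(np.arctan(f[0])),'y at .44,.45',np.polyval(f,[.44,.45]),'width',np.mean([np.linalg.norm(l-q) for *_,l,q in mid]))
# rod
R=[]
for r in range(218,280,4):
    g=im[r,300:330].astype(int).min(1);w=np.where(g>90)[0]
    if len(w): R.append((r,*plane(p,300+w.mean(),r,.078)[:2]))
R=np.array(R);print(R[[0,-1]],np.degrees(np.polyfit(R[:,1],R[:,2],1)[0]))
for r in (rows[0][0],205,215): print(r,plane(p,314,r,.087),plane(p,314,r,.075))
E
```

```text
[(119, np.int64(308), np.int64(312)), (120, np.int64(307), np.int64(319)), (121, np.int64(306), np.int64(320)), (122, np.int64(304), np.int64(321))] [(200, np.int64(303), np.int64(324)), (201, np.int64(303), np.int64(324)), (202, np.int64(303), np.int64(324)), (203, np.int64(304), np.int64(323)), (204, np.int64(305), np.int64(322)), (205, np.int64(306), np.int64(321)), (206, np.int64(306), np.int64(321)), (207, np.int64(306), np.int64(321)), (208, np.int64(306), np.int64(321)), (209, np.int64(306), np.int64(321)), (210, np.int64(306), np.int64(321)), (211, np.int64(306), np.int64(321)), (212, np.int64(306), np.int64(321)), (213, np.int64(306), np.int64(321)), (214, np.int64(307), np.int64(321)), (215, np.int64(308), np.int64(321))]
yaw -3.6354647967647655 y at .44,.45 [-0.3385 -0.3392] width 0.024493363500600468
[[218.       0.516   -0.343 ]
 [278.       0.5799  -0.3475]] -3.7791589052653216
119 [ 0.411  -0.3356  0.087 ] [ 0.4075 -0.3355  0.075 ]
205 [ 0.5021 -0.3419  0.087 ] [ 0.5019 -0.3421  0.075 ]
215 [ 0.5126 -0.3427  0.087 ] [ 0.5128 -0.3428  0.075 ]
```

```bash
python3 - <<'E'
from h import *
np.set_printoptions(precision=4,suppress=True)
im,p=load('w2')
for u,v in[(66,108),(68,112)]: print(plane(p,u,v,.075))
for P in [(.6165,-.3488,.075),(.6165,-.3488,.03),(.607,-.348,.075),(.607,-.348,.03)]: print(P,pix(p,P))
im2,p2=load('w3');print('w3',pix(p2,(.6165,-.3488,.075)))
E
python3 -c "
import cv2;i=cv2.imread('pics/w2.png')[80:130,30:110];cv2.imwrite('pics/c2.png',cv2.resize(i,(640,400),interpolation=cv2.INTER_CUBIC))"
```

```text
[ 0.6082 -0.3464  0.075 ]
[ 0.6143 -0.3448  0.075 ]
(0.6165, -0.3488, 0.075) [ 65.7815 113.4632]
(0.6165, -0.3488, 0.03) [ 85.7039 112.1325]
(0.607, -0.348, 0.075) [ 64.7908 107.1831]
(0.607, -0.348, 0.03) [ 84.8975 106.3426]
w3 [315.1828 311.729 ]
```

View pics/c2.png

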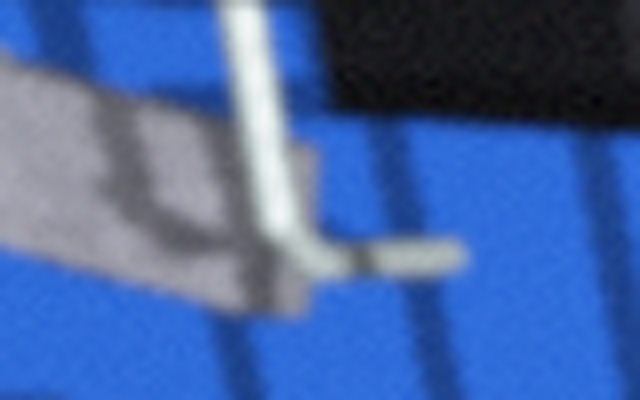

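```bash
python3 - <<'E'
from h import *
plan([.455,-.3396,.12],[180,-20,176.3],4)
plan([.455,-.3396,.0605],[180,-20,176.3],4,([.455,-.3396,.12],[180,-20,176.3]))
E
```

```text
{'x': 0.74, 'y': -0.15, 'z': 3.51, 'ax': 0.05, 'ay': 0.01, 'az': -0.06}
{'x': 0.74, 'y': -0.14, 'z': 3.51, 'ax': 0.05, 'ay': 0.01, 'az': -0.06}
{'x': 0.74, 'y': -0.14, 'z': 3.51, 'ax': 0.05, 'ay': 0.01, 'az': -0.06}
{'x': 0.74, 'y': -0.14, 'z': 3.51, 'ax': 0.05, 'ay': 0.01, 'az': -0.06}
len mm/row 35.86805271175436 deg/row 0.07545286537831293
{'x': -0.51, 'z': 1.4}
{'x': -0.51, 'z': 1.4}
{'x': -0.51, 'z': 1.4}
{'x': -0.51, 'z': 1.4}
len mm/row 14.875 deg/row 0.0
```

Request:
{"api": "jog_arm", "payload": {"motion": [{"x": 0.74,"y": -0.15,"z": 3.5,"ax": 0.05,"ay": 0,"az": -0.06},{"x": 0.74,"y": -0.15,"z": 3.5,"ax": 0.05,"ay": 0,"az": -0.06},{"x": 0.74,"y": -0.15,"z": 3.5,"ax": 0.05,"ay": 0,"az": -0.06},{"x": 0.74,"y": -0.15,"z": 3.5,"ax": 0.05,"ay": 0,"az": -0.06},{"x": 0,"y": 0,"z": 0,"ax": 0,"ay": 0,"az": 0}]}}

```text
time_s: 5.75
tool_pos: [0.45, -0.3393, 0.1168]
tool_rot: [179.8, -20.4, 176.2]
force: [-0.6, 0.7, -0.0]
grip_width: 0.0869
grasp_force: 0.0
```

Request:
{"api": "jog_arm", "payload": {"motion": [{"x": -0.5,"y": 0,"z": 1.4,"ax": 0,"ay": 0,"az": 0},{"x": -0.5,"y": 0,"z": 1.4,"ax": 0,"ay": 0,"az": 0},{"x": -0.5,"y": 0,"z": 1.4,"ax": 0,"ay": 0,"az": 0},{"x": -0.5,"y": 0,"z": 1.4,"ax": 0,"ay": 0,"az": 0},{"x": 0,"y": 0,"z": 0,"ax": 0,"ay": 0,"az": 0}]}}

```text
time_s: 6.25
tool_pos: [0.4534, -0.3402, 0.0579]
tool_rot: [180.0, -20.2, 176.3]
force: [-1.5, -0.1, 0.1]
grip_width: 0.0869
grasp_force: 0.0
```

Request:
{"api": "jog_arm", "payload": {"motion": [{"x": 0,"y": 0,"z": 0,"ax": 0,"ay": 0,"az": 0},{"x": 0,"y": 0,"z": 0,"ax": 0,"ay": 0,"az": 0},{"x": 0,"y": 0,"z": 0,"ax": 0,"ay": 0,"az": 0},{"x": 0,"y": 0,"z": 0,"ax": 0,"ay": 0,"az": 0},{"x": 0,"y": 0,"z": 0,"ax": 0,"ay": 0,"az": 0}], "claw": -1, "squeeze": 60}}

```text
time_s: 6.75
tool_pos: [0.4545, -0.3413, 0.0608]
tool_rot: [-179.9, -19.9, 176.2]
force: [0.5, 0.5, 0.8]
grip_width: 0.0546
grasp_force: 0.0
```

Request:
{"api": "jog_arm", "payload": {"motion": [{"x": 0,"y": 0,"z": 0,"ax": 0,"ay": 0,"az": 0},{"x": 0,"y": 0,"z": 0,"ax": 0,"ay": 0,"az": 0},{"x": 0,"y": 0,"z": 0,"ax": 0,"ay": 0,"az": 0},{"x": 0,"y": 0,"z": 0,"ax": 0,"ay": 0,"az": 0},{"x": 0,"y": 0,"z": 0,"ax": 0,"ay": 0,"az": 0}]}}

```text
time_s: 7.25
tool_pos: [0.4543, -0.3411, 0.0604]
tool_rot: [-180.0, -20.0, 176.2]
force: [-0.5, 1.2, 0.7]
grip_width: 0.0237
grasp_force: 59.9
```

```bash
python3 - <<'E'
from h import *
o=env.get_obs();print({k:np.round(v,4) for k,v in o.items()})
R=rpy(o['tool_rot']);g=o['tool_pos']-R.apply([0,0,.0187]);print('grasp pt',g)
plan(o['tool_pos']+np.array([0,0,.15]),o['tool_rot'],5)
E
```

```text
{'time_s': np.float64(7.25), 'qpos': array([  3.3743,  33.0038,  34.387 ,  91.0247,  -7.5419,  78.3352,
       124.8431]), 'joint_velocities': array([ 0.0979,  0.0085,  0.0831,  0.0168, -0.0304,  0.023 , -0.0361]), 'effort': array([ 7.09000e-02, -5.02500e+01,  1.03608e+01, -2.51072e+01,
        1.07450e+00,  1.36510e+00, -1.79000e-02]), 'tool_pos': array([ 0.4543, -0.3411,  0.0604]), 'tool_rot': array([-179.9548,  -19.9954,  176.2072]), 'force': array([-0.5037,  1.2176,  0.7259]), 'wrist_torque': array([ 0.0477, -0.3463, -0.0801]), 'grasp_force': np.float64(59.9275), 'grip_width': np.float64(0.0237)}
grasp pt [ 0.4606603  -0.34148141  0.07795672]
{'x': 1.03, 'z': -2.82}
{'x': 1.03, 'z': -2.82}
{'x': 1.03, 'z': -2.82}
{'x': 1.03, 'z': -2.82}
{'x': 1.03, 'z': -2.82}
len mm/row 29.999999999999993 deg/row 0.0
```

Request:
{"api": "jog_arm", "payload": {"motion": [{"x": 0.3,"y": 0,"z": -0.9,"ax": 0,"ay": 0,"az": 0},{"x": 0.8,"y": 0,"z": -2.3,"ax": 0,"ay": 0,"az": 0},{"x": 1.2,"y": 0,"z": -3.4,"ax": 0,"ay": 0,"az": 0},{"x": 1.4,"y": 0,"z": -3.8,"ax": 0,"ay": 0,"az": 0},{"x": 1.4,"y": 0,"z": -3.8,"ax": 0,"ay": 0,"az": 0}]}}

```text
time_s: 7.75
tool_pos: [0.4545, -0.341, 0.2131]
tool_rot: [-179.9, -20.0, 176.2]
force: [0.6, -0.7, -1.5]
grip_width: 0.0236
grasp_force: 59.9
```

```bash
python3 - <<'E'
from h import *
plan([.375,-.22,.21],[180,-20,178],5)
plan([.38,.043,.20],[180,-20,180],8,([.375,-.22,.21],[180,-20,178]))
E
```

```text
{'x': 1.62, 'y': 2.31, 'z': 0.66, 'ax': 0.11, 'az': -0.34}
{'x': 1.61, 'y': 2.32, 'z': 0.65, 'ax': 0.11, 'az': -0.34}
{'x': 1.59, 'y': 2.33, 'z': 0.65, 'ax': 0.11, 'az': -0.34}
{'x': 1.58, 'y': 2.34, 'z': 0.64, 'ax': 0.11, 'az': -0.34}
{'x': 1.57, 'y': 2.35, 'z': 0.64, 'ax': 0.11, 'az': -0.34}
len mm/row 28.96714528095153 deg/row 0.35918906797512345
{'x': 0.01, 'y': 3.29, 'z': 0.14, 'ax': 0.09, 'az': -0.23}
{'x': -0.01, 'y': 3.29, 'z': 0.13, 'ax': 0.09, 'az': -0.23}
{'x': -0.02, 'y': 3.29, 'z': 0.13, 'ax': 0.09, 'az': -0.23}
{'x': -0.03, 'y': 3.29, 'z': 0.12, 'ax': 0.09, 'az': -0.23}
{'x': -0.05, 'y': 3.29, 'z': 0.12, 'ax': 0.09, 'az': -0.23}
{'x': -0.06, 'y': 3.29, 'z': 0.11, 'ax': 0.09, 'az': -0.23}
{'x': -0.07, 'y': 3.29, 'z': 0.11, 'ax': 0.09, 'az': -0.23}
{'x': -0.09, 'y': 3.29, 'z': 0.1, 'ax': 0.09, 'az': -0.23}
len mm/row 32.90469191467989 deg/row 0.25000000000000033
```

Request:
{"api": "jog_arm", "payload": {"motion": [{"x": 1.6,"y": 2.3,"z": 0.65,"ax": 0.1,"ay": 0,"az": -0.35},{"x": 1.6,"y": 2.3,"z": 0.65,"ax": 0.1,"ay": 0,"az": -0.35},{"x": 1.6,"y": 2.3,"z": 0.65,"ax": 0.1,"ay": 0,"az": -0.35},{"x": 1.6,"y": 2.4,"z": 0.65,"ax": 0.1,"ay": 0,"az": -0.35},{"x": 1.6,"y": 2.4,"z": 0.65,"ax": 0.1,"ay": 0,"az": -0.35}]}}

```text
time_s: 8.25
tool_pos: [0.3741, -0.2189, 0.2085]
tool_rot: [179.9, -20.0, 178.1]
force: [0.7, -0.3, -0.9]
grip_width: 0.0233
grasp_force: 59.9
```

Request:
{"api": "jog_arm", "payload": {"motion": [{"x": 0,"y": 3.3,"z": 0.12,"ax": 0.1,"ay": 0,"az": -0.2},{"x": 0,"y": 3.3,"z": 0.12,"ax": 0.1,"ay": 0,"az": -0.2},{"x": 0,"y": 3.3,"z": 0.12,"ax": 0.1,"ay": 0,"az": -0.2},{"x": 0,"y": 3.3,"z": 0.12,"ax": 0.1,"ay": 0,"az": -0.2},{"x": -0.1,"y": 3.3,"z": 0.12,"ax": 0.1,"ay": 0,"az": -0.2}]}}

```text
time_s: 8.75
tool_pos: [0.3781, -0.0537, 0.2028]
tool_rot: [-180.0, -19.9, 179.1]
force: [0.4, 0.0, -1.7]
grip_width: 0.0234
grasp_force: 59.9
```

Request:
{"api": "jog_arm", "payload": {"motion": [{"x": -0.1,"y": 3.3,"z": 0.12,"ax": 0.1,"ay": 0,"az": -0.2},{"x": -0.1,"y": 3.3,"z": 0.12,"ax": 0.1,"ay": 0,"az": -0.2},{"x": -0.1,"y": 3.2,"z": 0.12,"ax": 0,"ay": 0,"az": -0.2},{"x": 0,"y": 0,"z": 0,"ax": 0,"ay": 0,"az": 0},{"x": 0,"y": 0,"z": 0,"ax": 0,"ay": 0,"az": 0}]}}

```text
time_s: 9.25
tool_pos: [0.3809, 0.0431, 0.1979]
tool_rot: [-179.9, -20.0, 179.8]
force: [0.1, -0.2, -1.4]
grip_width: 0.0233
grasp_force: 59.9
```

```bash
python3 - <<'E'
from h import *
o=env.get_obs();print({k:np.round(v,4) for k,v in o.items()})
snap('s2','side');snap('c4','scene')
a,b=cv2.imread('pics/c4.png')[150:290,215:385],cv2.imread('pics/s2.png')[95:235,240:410]
cv2.imwrite('pics/chk.png',np.hstack([cv2.resize(i,None,fx=2.35,fy=2.35,interpolation=cv2.INTER_CUBIC) for i in(a,b)]))
E
```

```text
{'time_s': np.float64(9.25), 'qpos': array([-27.8015,   2.5544,  20.5811, 107.2578,  -3.289 ,  90.1867,
        83.3279]), 'joint_velocities': array([ 1.4061, -0.215 ,  1.8637,  0.1546,  0.4108,  0.0152,  0.0049]), 'effort': array([ -1.2546, -28.8333,  -0.7314, -28.8793,  -0.4497,   1.8741,
        -0.0382]), 'tool_pos': array([0.3809, 0.0431, 0.1979]), 'tool_rot': array([-179.921 ,  -19.9651,  179.8318]), 'force': array([ 0.1068, -0.1994, -1.3976]), 'wrist_torque': array([-0.0107, -0.3589,  0.0017]), 'grasp_force': np.float64(59.9269), 'grip_width': np.float64(0.0233)}
```

View pics/chk.png

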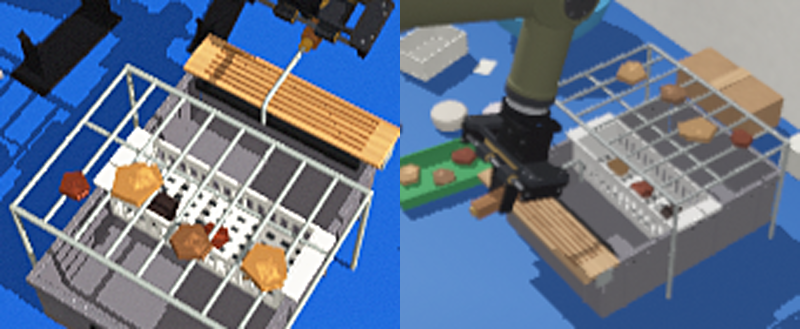

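```bash
python3 - <<'E'
from h import *
_,p=load('c4')
print(pix(p,(.5433,.045,.1675)),pix(p,(.5433,.045,.2125)),'seen tip',264/2.35+215,122/2.35+150,'bend',266/2.35+215,98/2.35+150)
E
```

```text
[326.86824159 202.82598822] [327.21397681 194.87243046] seen tip 327.3404255319149 201.91489361702128 bend 328.1914893617021 191.70212765957447
```

Request:
{"api": "jog_arm", "payload": {"motion": [{"x": -0.3,"y": 0,"z": 1.0,"ax": 0,"ay": 0,"az": 0},{"x": -0.4,"y": 0,"z": 1.0,"ax": 0,"ay": 0,"az": -0.2},{"x": 0,"y": 0,"z": 0,"ax": 0,"ay": 0,"az": 0},{"x": 0,"y": 0,"z": 0,"ax": 0,"ay": 0,"az": 0},{"x": 0,"y": 0,"z": 0,"ax": 0,"ay": 0,"az": 0}]}}

```text
time_s: 9.85
tool_pos: [0.3807, 0.0432, 0.1765]
tool_rot: [180.0, -20.0, 180.0]
force: [-0.2, -0.7, -0.8]
grip_width: 0.0235
grasp_force: 59.9
```

Request:
{"api": "jog_arm", "payload": {"motion": [{"x": -1.2,"y": 0,"z": -0.44,"ax": 0,"ay": 0,"az": 0},{"x": -2.3,"y": 0,"z": -0.84,"ax": 0,"ay": 0,"az": 0},{"x": -2.3,"y": 0,"z": -0.84,"ax": 0,"ay": 0,"az": 0},{"x": -2.0,"y": 0,"z": -0.73,"ax": 0,"ay": 0,"az": 0},{"x": -1.0,"y": 0,"z": -0.36,"ax": 0,"ay": 0,"az": 0}]}}

```text
time_s: 10.35
tool_pos: [0.4766, 0.0432, 0.1763]
tool_rot: [-180.0, -19.9, 180.0]
force: [0.1, 0.1, -1.0]
grip_width: 0.0234
grasp_force: 59.9
```

Request:
{"api": "jog_arm", "payload": {"motion": [{"x": 0,"y": 0,"z": 0,"ax": 0,"ay": 0,"az": 0},{"x": 0,"y": 0,"z": 0,"ax": 0,"ay": 0,"az": 0},{"x": 0,"y": 0,"z": 0,"ax": 0,"ay": 0,"az": 0},{"x": 0,"y": 0,"z": 0,"ax": 0,"ay": 0,"az": 0},{"x": 0,"y": 0,"z": 0,"ax": 0,"ay": 0,"az": 0}]}}

```text
time_s: 10.85
tool_pos: [0.4739, 0.0433, 0.1768]
tool_rot: [179.9, -20.0, 180.0]
force: [-0.3, 0.6, -1.4]
grip_width: 0.0233
grasp_force: 59.9
```

```bash
python3 - <<'E'
from h import *
o=env.get_obs();t=o['tool_pos'];print(t,o['tool_rot'],o['force'])
P=t+[.1624,.0024,-.0304];print('point est',P)
for n in('scene','side'):
    snap('e_'+n,n);_,p=load('e_'+n);print(n,'tip',pix(p,P),'bend',pix(p,P+[0,0,.045]),'rim',pix(p,(.619,.045,.128)))
a,b=cv2.imread('pics/e_scene.png')[180:250,270:355],cv2.imread('pics/e_side.png')[120:190,300:385]
cv2.imwrite('pics/chk2.png',np.hstack([cv2.resize(i,None,fx=4.7,fy=4.7,interpolation=cv2.INTER_CUBIC) for i in(a,b)]))
E
```

```text
[0.47391116 0.04328331 0.17680424] [179.93680267 -19.97902615 179.9928597 ] [-0.34776059  0.55141328 -1.39711377]
point est [0.63631116 0.04568331 0.14640424]
scene tip [311.13118025 228.56247522] bend [311.02691251 221.19500788] rim [313.96314789 227.17086265]
side tip [335.8384096  165.53172215] bend [336.17547924 156.93811015] rim [332.43949463 170.73487516]
```

View pics/chk2.png

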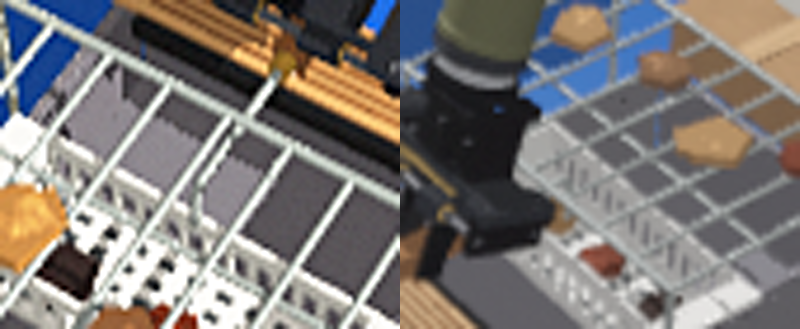

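The crop shows the hook's tip at about (193,215), just over the near wall's inner side, with the rod passing under the rack's near wire. It agrees with the prediction to within about 3 px (roughly 10 mm). I'll go in 4 mm more and then lower.

Request:
{"api": "jog_arm", "payload": {"motion": [{"x": -0.4,"y": 0,"z": -0.15,"ax": 0,"ay": 0,"az": 0},{"x": -0.27,"y": 0,"z": 0.75,"ax": 0,"ay": 0,"az": 0},{"x": -0.27,"y": 0,"z": 0.75,"ax": 0,"ay": 0,"az": 0},{"x": -0.27,"y": 0,"z": 0.75,"ax": 0,"ay": 0,"az": 0},{"x": 0,"y": 0,"z": 0,"ax": 0,"ay": 0,"az": 0}]}}

```text
time_s: 11.45
tool_pos: [0.4774, 0.0431, 0.151]
tool_rot: [-180.0, -20.2, 180.0]
force: [-0.7, -0.1, -0.2]
grip_width: 0.0241
grasp_force: 59.9
```

Request:
{"api": "jog_arm", "payload": {"motion": [{"x": -0.1,"y": 0,"z": 0.28,"ax": 0,"ay": 0,"az": 0},{"x": -0.17,"y": 0,"z": 0.47,"ax": 0,"ay": 0,"az": 0},{"x": 0,"y": 0,"z": 0,"ax": 0,"ay": 0,"az": 0},{"x": 0,"y": 0,"z": 0,"ax": 0,"ay": 0,"az": 0},{"x": 0,"y": 0,"z": 0,"ax": 0,"ay": 0,"az": 0}]}}

```text
time_s: 11.95
tool_pos: [0.4787, 0.0433, 0.1449]
tool_rot: [180.0, -20.0, 180.0]
force: [-0.4, -0.1, -1.3]
grip_width: 0.0236
grasp_force: 59.9
```

Request:
{"api": "jog_arm", "payload": {"motion": [{"x": 0.28,"y": 0,"z": 0.1,"ax": 0,"ay": 0,"az": 0},{"x": 0.28,"y": 0,"z": 0.1,"ax": 0,"ay": 0,"az": 0},{"x": 0.28,"y": 0,"z": 0.1,"ax": 0,"ay": 0,"az": 0},{"x": 0.19,"y": 0,"z": 0.07,"ax": 0,"ay": 0,"az": 0},{"x": 0.19,"y": 0,"z": 0.07,"ax": 0,"ay": 0,"az": 0}]}}

```text
time_s: 12.45
tool_pos: [0.4653, 0.0433, 0.1448]
tool_rot: [180.0, -20.0, 180.0]
force: [-0.6, -0.2, -1.4]
grip_width: 0.023
grasp_force: 59.9
```

Request:
{"api": "jog_arm", "payload": {"motion": [{"x": 0.19,"y": 0,"z": 0.07,"ax": 0,"ay": 0,"az": 0},{"x": 0.19,"y": 0,"z": 0.07,"ax": 0,"ay": 0,"az": 0},{"x": 0.19,"y": 0,"z": 0.07,"ax": 0,"ay": 0,"az": 0},{"x": 0.19,"y": 0,"z": 0.07,"ax": 0,"ay": 0,"az": 0},{"x": 0.19,"y": 0,"z": 0.07,"ax": 0,"ay": 0,"az": 0}]}}

```text
time_s: 12.95
tool_pos: [0.4555, 0.0432, 0.1447]
tool_rot: [180.0, -20.0, 180.0]
force: [3.0, -0.1, -2.3]
grip_width: 0.0237
grasp_force: 59.9
```

Request:
{"api": "jog_arm", "payload": {"motion": [{"x": 0.19,"y": 0,"z": 0.07,"ax": 0,"ay": 0,"az": 0},{"x": 0.19,"y": 0,"z": 0.07,"ax": 0,"ay": 0,"az": 0},{"x": 0.19,"y": 0,"z": 0.07,"ax": 0,"ay": 0,"az": 0},{"x": 0.19,"y": 0,"z": 0.07,"ax": 0,"ay": 0,"az": 0},{"x": 0.19,"y": 0,"z": 0.07,"ax": 0,"ay": 0,"az": 0}]}}

```text
time_s: 13.45
tool_pos: [0.4452, 0.0433, 0.1447]
tool_rot: [180.0, -20.0, 180.0]
force: [2.6, 0.2, -1.2]
grip_width: 0.0232
grasp_force: 59.9
```

```bash
python3 - <<'E'
from h import *
o=env.get_obs();print(o['tool_pos'],o['tool_rot'],o['force'],o['wrist_torque'])
E
```

```text
[0.44517622 0.04326508 0.14468684] [179.9615878  -19.97697406 179.97635879] [ 2.57761998  0.15738276 -1.16647491] [-0.02043217 -1.12656205  0.0066575 ]
```

Request:
{"api": "jog_arm", "payload": {"motion": [{"x": 0.28,"y": 0,"z": 0.1,"ax": 0,"ay": 0,"az": 0},{"x": 0.28,"y": 0,"z": 0.1,"ax": 0,"ay": 0,"az": 0},{"x": 0.28,"y": 0,"z": 0.1,"ax": 0,"ay": 0,"az": 0},{"x": 0.28,"y": 0,"z": 0.1,"ax": 0,"ay": 0,"az": 0},{"x": 0.28,"y": 0,"z": 0.1,"ax": 0,"ay": 0,"az": 0}]}}

```text
time_s: 13.95
tool_pos: [0.4301, 0.0433, 0.1447]
tool_rot: [180.0, -20.0, 180.0]
force: [2.9, -0.1, -1.8]
grip_width: 0.0237
grasp_force: 59.9
```

Request:
{"api": "jog_arm", "payload": {"motion": [{"x": 0.28,"y": 0,"z": 0.1,"ax": 0,"ay": 0,"az": 0},{"x": 0.28,"y": 0,"z": 0.1,"ax": 0,"ay": 0,"az": 0},{"x": 0.28,"y": 0,"z": 0.1,"ax": 0,"ay": 0,"az": 0},{"x": 0.28,"y": 0,"z": 0.1,"ax": 0,"ay": 0,"az": 0},{"x": 0.28,"y": 0,"z": 0.1,"ax": 0,"ay": 0,"az": 0}]}}

```text
time_s: 14.45
tool_pos: [0.4153, 0.0433, 0.1448]
tool_rot: [180.0, -20.0, 180.0]
force: [2.6, 0.3, -2.0]
grip_width: 0.0236
grasp_force: 59.9
```

Request:
{"api": "jog_arm", "payload": {"motion": [{"x": 0.28,"y": 0,"z": 0.1,"ax": 0,"ay": 0,"az": 0},{"x": 0.28,"y": 0,"z": 0.1,"ax": 0,"ay": 0,"az": 0},{"x": 0.28,"y": 0,"z": 0.1,"ax": 0,"ay": 0,"az": 0},{"x": 0.28,"y": 0,"z": 0.1,"ax": 0,"ay": 0,"az": 0},{"x": 0.19,"y": 0,"z": 0.07,"ax": 0,"ay": 0,"az": 0}]}}

```text
time_s: 14.95
tool_pos: [0.4013, 0.0433, 0.1449]
tool_rot: [180.0, -20.0, 180.0]
force: [2.8, 0.2, -2.4]
grip_width: 0.0232
grasp_force: 59.9
```

```bash
python3 - <<'E'
from h import *
o=env.get_obs();print(o['tool_pos'],o['tool_rot'],o['force'],o['wrist_torque'],o['qpos'])
snap('m_scene','scene');snap('m_side','side')
a,b=cv2.imread('pics/m_scene.png')[150:290,215:385],cv2.imread('pics/m_side.png')[95:235,240:410]
cv2.imwrite('pics/m.png',np.hstack([cv2.resize(i,None,fx=2.35,fy=2.35,interpolation=cv2.INTER_CUBIC) for i in(a,b)]))
E
```

```text
[0.40129108 0.04328844 0.14487652] [179.96121579 -19.99693258 179.9787538 ] [ 2.79108027  0.24205954 -2.41210332] [ 0.00541243 -1.05449322  0.02919116] [-27.11311127   8.01322427  21.19862382 108.18425861  -4.870185
  84.3067749   85.71232021]
```

Request:
{"api": "jog_arm", "payload": {"motion": [{"x": 0.19,"y": 0,"z": 0.07,"ax": 0,"ay": 0,"az": 0},{"x": 0.19,"y": 0,"z": 0.07,"ax": 0,"ay": 0,"az": 0},{"x": 0.19,"y": 0,"z": 0.07,"ax": 0,"ay": 0,"az": 0},{"x": 0.19,"y": 0,"z": 0.07,"ax": 0,"ay": 0,"az": 0},{"x": 0.19,"y": 0,"z": 0.07,"ax": 0,"ay": 0,"az": 0}]}}

```text
time_s: 15.55
tool_pos: [0.3914, 0.0433, 0.1449]
tool_rot: [180.0, -20.0, 180.0]
force: [3.5, 0.5, -2.1]
grip_width: 0.0234
grasp_force: 59.9
```

Request:
{"api": "jog_arm", "payload": {"motion": [{"x": 0.14,"y": 0,"z": 0.05,"ax": 0,"ay": 0,"az": 0},{"x": 0.14,"y": 0,"z": 0.05,"ax": 0,"ay": 0,"az": 0},{"x": 0.14,"y": 0,"z": 0.05,"ax": 0,"ay": 0,"az": 0},{"x": 0.14,"y": 0,"z": 0.05,"ax": 0,"ay": 0,"az": 0},{"x": 0.14,"y": 0,"z": 0.05,"ax": 0,"ay": 0,"az": 0}]}}

```text
time_s: 16.05
tool_pos: [0.384, 0.0433, 0.1449]
tool_rot: [180.0, -20.0, 180.0]
force: [2.4, 0.3, -2.4]
grip_width: 0.0238
grasp_force: 59.9
```

Request:
{"api": "jog_arm", "payload": {"motion": [{"x": 0.14,"y": 0,"z": 0.05,"ax": 0,"ay": 0,"az": 0},{"x": 0.14,"y": 0,"z": 0.05,"ax": 0,"ay": 0,"az": 0},{"x": 0.14,"y": 0,"z": 0.05,"ax": 0,"ay": 0,"az": 0},{"x": 0.14,"y": 0,"z": 0.05,"ax": 0,"ay": 0,"az": 0},{"x": 0.14,"y": 0,"z": 0.05,"ax": 0,"ay": 0,"az": 0}]}}

```text
time_s: 16.55
tool_pos: [0.3765, 0.0433, 0.1449]
tool_rot: [180.0, -20.0, 180.0]
force: [3.1, -0.1, -2.2]
grip_width: 0.0235
grasp_force: 59.9
```

Request:
{"api": "jog_arm", "payload": {"motion": [{"x": 0.09,"y": 0,"z": 0.034,"ax": 0,"ay": 0,"az": 0},{"x": 0.09,"y": 0,"z": 0.034,"ax": 0,"ay": 0,"az": 0},{"x": 0.09,"y": 0,"z": 0.034,"ax": 0,"ay": 0,"az": 0},{"x": 0.09,"y": 0,"z": 0.034,"ax": 0,"ay": 0,"az": 0},{"x": 0.09,"y": 0,"z": 0.034,"ax": 0,"ay": 0,"az": 0}]}}

```text
time_s: 17.05
tool_pos: [0.3718, 0.0433, 0.1449]
tool_rot: [180.0, -20.0, 180.0]
force: [2.4, -0.9, -2.6]
grip_width: 0.0237
grasp_force: 59.9
```

Request:
{"api": "jog_arm", "payload": {"motion": [{"x": 0.06,"y": 0,"z": 0.02,"ax": 0,"ay": 0,"az": 0},{"x": 0.06,"y": 0,"z": 0.02,"ax": 0,"ay": 0,"az": 0},{"x": 0.06,"y": 0,"z": 0.02,"ax": 0,"ay": 0,"az": 0},{"x": 0.06,"y": 0,"z": 0.02,"ax": 0,"ay": 0,"az": 0},{"x": 0.06,"y": 0,"z": 0.02,"ax": 0,"ay": 0,"az": 0}]}}

```text
time_s: 17.55
tool_pos: [0.3686, 0.0433, 0.1449]
tool_rot: [180.0, -20.0, 180.0]
force: [2.0, 0.1, -2.6]
grip_width: 0.0233
grasp_force: 59.9
```

Request:
{"api": "jog_arm", "payload": {"motion": [{"x": 0.06,"y": 0,"z": 0.02,"ax": 0,"ay": 0,"az": 0},{"x": 0.06,"y": 0,"z": 0.02,"ax": 0,"ay": 0,"az": 0},{"x": 0.06,"y": 0,"z": 0.02,"ax": 0,"ay": 0,"az": 0},{"x": 0.06,"y": 0,"z": 0.02,"ax": 0,"ay": 0,"az": 0},{"x": 0.06,"y": 0,"z": 0.02,"ax": 0,"ay": 0,"az": 0}]}}

```text
time_s: 18.05
tool_pos: [0.3654, 0.0433, 0.145]
tool_rot: [180.0, -20.0, 180.0]
force: [2.2, -0.4, -3.0]
grip_width: 0.0233
grasp_force: 59.9
```

Request:
{"api": "jog_arm", "payload": {"motion": [{"x": 0.06,"y": 0,"z": 0.02,"ax": 0,"ay": 0,"az": 0},{"x": 0.06,"y": 0,"z": 0.02,"ax": 0,"ay": 0,"az": 0},{"x": 0.06,"y": 0,"z": 0.02,"ax": 0,"ay": 0,"az": 0},{"x": 0.06,"y": 0,"z": 0.02,"ax": 0,"ay": 0,"az": 0},{"x": 0.06,"y": 0,"z": 0.02,"ax": 0,"ay": 0,"az": 0}]}}

```text
time_s: 18.55
tool_pos: [0.3622, 0.0433, 0.1451]
tool_rot: [180.0, -20.0, 180.0]
force: [3.0, 0.4, -3.1]
grip_width: 0.0232
grasp_force: 59.9
```

Request:
{"api": "jog_arm", "payload": {"motion": [{"x": 0.06,"y": 0,"z": 0.02,"ax": 0,"ay": 0,"az": 0},{"x": 0.06,"y": 0,"z": 0.02,"ax": 0,"ay": 0,"az": 0},{"x": 0.06,"y": 0,"z": 0.02,"ax": 0,"ay": 0,"az": 0},{"x": 0.06,"y": 0,"z": 0.02,"ax": 0,"ay": 0,"az": 0},{"x": 0.06,"y": 0,"z": 0.02,"ax": 0,"ay": 0,"az": 0}]}}

```text
time_s: 19.05
tool_pos: [0.3594, 0.0433, 0.1452]
tool_rot: [180.0, -20.0, 180.0]
force: [2.8, 0.2, -2.9]
grip_width: 0.0236
grasp_force: 59.9
```

Request:
{"api": "jog_arm", "payload": {"motion": [{"x": 0.05,"y": 0,"z": 0.02,"ax": 0,"ay": 0,"az": 0},{"x": 0.05,"y": 0,"z": 0.02,"ax": 0,"ay": 0,"az": 0},{"x": 0.05,"y": 0,"z": 0.02,"ax": 0,"ay": 0,"az": 0},{"x": 0.05,"y": 0,"z": 0.02,"ax": 0,"ay": 0,"az": 0},{"x": 0.05,"y": 0,"z": 0.02,"ax": 0,"ay": 0,"az": 0}]}}

```text
time_s: 19.55
tool_pos: [0.3581, 0.0433, 0.1451]
tool_rot: [180.0, -19.8, 180.0]
force: [7.6, -0.0, -4.0]
grip_width: 0.0235
grasp_force: 59.9
```

Request:
{"api": "jog_arm", "payload": {"motion": [{"x": 0.03,"y": 0,"z": 0.01,"ax": 0,"ay": 0,"az": 0},{"x": 0.03,"y": 0,"z": 0.01,"ax": 0,"ay": 0,"az": 0},{"x": 0.03,"y": 0,"z": 0.01,"ax": 0,"ay": 0,"az": 0},{"x": 0,"y": 0,"z": 0,"ax": 0,"ay": 0,"az": 0},{"x": 0,"y": 0,"z": 0,"ax": 0,"ay": 0,"az": 0}]}}

```text
time_s: 20.05
tool_pos: [0.3577, 0.0434, 0.1451]
tool_rot: [180.0, -19.7, 180.0]
force: [9.0, 0.3, -4.9]
grip_width: 0.0235
grasp_force: 59.9
```

Request:
{"api": "jog_arm", "payload": {"motion": [{"x": 0.04,"y": 0,"z": 0.01,"ax": 0,"ay": 0,"az": 0},{"x": 0.04,"y": 0,"z": 0.01,"ax": 0,"ay": 0,"az": 0},{"x": 0.03,"y": 0,"z": 0.01,"ax": 0,"ay": 0,"az": 0},{"x": 0,"y": 0,"z": 0,"ax": 0,"ay": 0,"az": 0},{"x": 0,"y": 0,"z": 0,"ax": 0,"ay": 0,"az": 0}]}}

```text
time_s: 20.55
tool_pos: [0.3572, 0.0433, 0.1452]
tool_rot: [180.0, -19.6, 180.0]
force: [10.5, 0.2, -6.6]
grip_width: 0.0232
grasp_force: 59.9
```

Request:
{"api": "jog_arm", "payload": {"motion": [{"x": 0,"y": 0,"z": 0,"ax": 0,"ay": 0,"az": 0},{"x": 0,"y": 0,"z": 0,"ax": 0,"ay": 0,"az": 0},{"x": 0,"y": 0,"z": 0,"ax": 0,"ay": 0,"az": 0},{"x": 0,"y": 0,"z": 0,"ax": 0,"ay": 0,"az": 0},{"x": 0,"y": 0,"z": 0,"ax": 0,"ay": 0,"az": 0}]}}

```text
time_s: 21.05
tool_pos: [0.3572, 0.0433, 0.1452]
tool_rot: [180.0, -19.6, 180.0]
force: [10.5, 0.0, -5.9]
grip_width: 0.0239
grasp_force: 59.9
```

```bash
python3 - <<'E'
from h import *
o=env.get_obs();print(o['tool_pos'],o['tool_rot'],o['force'],o['wrist_torque'])
snap('p_scene','scene');snap('p_side','side')
a,b=cv2.imread('pics/p_scene.png')[165:265,245:395],cv2.imread('pics/p_side.png')[120:220,260:410]
cv2.imwrite('pics/p.png',np.hstack([cv2.resize(i,None,fx=2.66,fy=2.66,interpolation=cv2.INTER_CUBIC) for i in(a,b)]))
E
```

```text
[0.35721097 0.04334573 0.14516778] [179.95075694 -19.6072058  179.96312353] [10.48478197  0.02570849 -5.86071295] [ 0.00287744 -2.57547688 -0.01459633]
```

View pics/p.png

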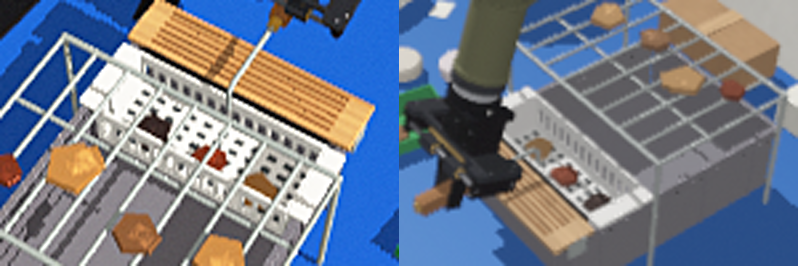

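The picture shows the basket flat against the board's edge, square, with the sherds inside and the hook at (228,105) behind the near rim. The pull held at 10.5 N for over half a second. Next is unhooking.

Request:
{"api": "jog_arm", "payload": {"motion": [{"x": -0.1,"y": 0,"z": -0.03,"ax": 0,"ay": 0,"az": 0},{"x": -0.1,"y": 0,"z": -0.03,"ax": 0,"ay": 0,"az": 0},{"x": -0.15,"y": 0,"z": -0.05,"ax": 0,"ay": 0,"az": 0},{"x": -0.15,"y": 0,"z": -0.05,"ax": 0,"ay": 0,"az": 0},{"x": -0.15,"y": 0,"z": -0.05,"ax": 0,"ay": 0,"az": 0}]}}

```text
time_s: 21.65
tool_pos: [0.3601, 0.0433, 0.145]
tool_rot: [180.0, -20.2, 180.0]
force: [-0.4, 0.4, -1.2]
grip_width: 0.0233
grasp_force: 59.9
```

Request:
{"api": "jog_arm", "payload": {"motion": [{"x": -0.15,"y": 0,"z": -0.05,"ax": 0,"ay": 0,"az": 0},{"x": -0.15,"y": 0,"z": -0.05,"ax": 0,"ay": 0,"az": 0},{"x": -0.15,"y": 0,"z": -0.05,"ax": 0,"ay": 0,"az": 0},{"x": 0,"y": 0,"z": 0,"ax": 0,"ay": 0,"az": 0},{"x": 0,"y": 0,"z": 0,"ax": 0,"ay": 0,"az": 0}]}}

```text
time_s: 22.15
tool_pos: [0.3659, 0.0433, 0.1448]
tool_rot: [180.0, -20.0, 180.0]
force: [-0.3, 0.0, -1.8]
grip_width: 0.0234
grasp_force: 59.9
```

```bash
python3 - <<'E'
from h import *
o=env.get_obs();print(o['tool_pos'],o['tool_rot'],o['force'],o['wrist_torque'])
E
```

```text
[0.3658725  0.04330317 0.14484812] [179.96557604 -20.00894673 179.97426586] [-0.26851581  0.00958764 -1.83876912] [ 0.08292291 -0.38973757  0.00857813]
```

Request:
{"api": "jog_arm", "payload": {"motion": [{"x": 0.17,"y": 0,"z": -0.47,"ax": 0,"ay": 0,"az": 0},{"x": 0.51,"y": 0,"z": -1.41,"ax": 0,"ay": 0,"az": 0},{"x": 0.68,"y": 0,"z": -1.88,"ax": 0,"ay": 0,"az": 0},{"x": 0.68,"y": 0,"z": -1.88,"ax": 0,"ay": 0,"az": 0},{"x": 0.34,"y": 0,"z": -0.94,"ax": 0,"ay": 0,"az": 0}]}}

```text
time_s: 22.65
tool_pos: [0.3668, 0.0433, 0.2166]
tool_rot: [179.9, -19.9, 180.0]
force: [0.3, 0.3, -2.0]
grip_width: 0.0235
grasp_force: 59.9
```

```bash
python3 - <<'E'
from h import *
o=env.get_obs();print(o['tool_pos'],o['force'])
plan([.375,-.22,.213],[180,-20,178],8)
plan([.4543,-.3411,.213],[-180,-20,176.21],6,([.375,-.22,.213],[180,-20,178]))
E
```

```text
[0.36676314 0.04333369 0.21657074] [ 0.28274055  0.34243259 -2.01129225]
{'x': -0.11, 'y': -3.29, 'ax': -0.07, 'ay': 0.02, 'az': 0.23}
{'x': -0.13, 'y': -3.29, 'ax': -0.07, 'ay': 0.02, 'az': 0.23}
{'x': -0.14, 'y': -3.29, 'z': -0.01, 'ax': -0.07, 'ay': 0.02, 'az': 0.23}
{'x': -0.15, 'y': -3.29, 'z': -0.01, 'ax': -0.07, 'ay': 0.02, 'az': 0.23}
{'x': -0.17, 'y': -3.29, 'z': -0.02, 'ax': -0.07, 'ay': 0.02, 'az': 0.23}
{'x': -0.18, 'y': -3.29, 'z': -0.02, 'ax': -0.07, 'ay': 0.02, 'az': 0.23}
{'x': -0.19, 'y': -3.29, 'z': -0.02, 'ax': -0.07, 'ay': 0.02, 'az': 0.23}
{'x': -0.21, 'y': -3.29, 'z': -0.03, 'ax': -0.07, 'ay': 0.02, 'az': 0.23}
len mm/row 32.935834678697354 deg/row 0.24569653219318677
{'x': -1.31, 'y': -1.97, 'z': -0.48, 'ax': -0.1, 'az': 0.28}
{'x': -1.32, 'y': -1.96, 'z': -0.48, 'ax': -0.1, 'az': 0.28}
{'x': -1.33, 'y': -1.96, 'z': -0.48, 'ax': -0.1, 'az': 0.28}
{'x': -1.34, 'y': -1.95, 'z': -0.49, 'ax': -0.1, 'az': 0.28}
{'x': -1.35, 'y': -1.94, 'z': -0.49, 'ax': -0.1, 'az': 0.28}
{'x': -1.36, 'y': -1.93, 'z': -0.49, 'ax': -0.1, 'az': 0.28}
len mm/row 24.12565485582147 deg/row 0.29833333333333084
```

Request:
{"api": "jog_arm", "payload": {"motion": [{"x": -0.1,"y": -3.3,"z": 0,"ax": -0.1,"ay": 0,"az": 0.25},{"x": -0.1,"y": -3.3,"z": 0,"ax": -0.1,"ay": 0,"az": 0.25},{"x": -0.1,"y": -3.3,"z": 0,"ax": -0.1,"ay": 0,"az": 0.25},{"x": -0.1,"y": -3.3,"z": 0,"ax": -0.1,"ay": 0,"az": 0.25},{"x": -0.2,"y": -3.3,"z": 0,"ax": -0.1,"ay": 0,"az": 0.25}]}}

```text
time_s: 23.15
tool_pos: [0.3698, -0.123, 0.2126]
tool_rot: [179.9, -20.0, 178.7]
force: [0.3, 0.4, -1.9]
grip_width: 0.0234
grasp_force: 59.9
```

Request:
{"api": "jog_arm", "payload": {"motion": [{"x": -0.2,"y": -3.3,"z": 0,"ax": -0.1,"ay": 0,"az": 0.25},{"x": -0.2,"y": -3.3,"z": 0,"ax": 0,"ay": 0,"az": 0.25},{"x": -0.2,"y": -3.3,"z": 0,"ax": 0,"ay": 0,"az": 0.25},{"x": -1.3,"y": -2,"z": -0.48,"ax": -0.1,"ay": 0,"az": 0.3},{"x": -1.3,"y": -2,"z": -0.48,"ax": -0.1,"ay": 0,"az": 0.3}]}}

```text
time_s: 23.65
tool_pos: [0.3989, -0.263, 0.2106]
tool_rot: [-179.9, -20.0, 177.1]
force: [-0.4, -0.0, -0.8]
grip_width: 0.0237
grasp_force: 59.9
```

Request:
{"api": "jog_arm", "payload": {"motion": [{"x": -1.3,"y": -2,"z": -0.48,"ax": -0.1,"ay": 0,"az": 0.3},{"x": -1.3,"y": -1.9,"z": -0.48,"ax": -0.1,"ay": 0,"az": 0.3},{"x": -1.3,"y": -1.9,"z": -0.48,"ax": -0.1,"ay": 0,"az": 0.3},{"x": -1.3,"y": -1.9,"z": -0.48,"ax": 0,"ay": 0,"az": 0.2},{"x": 0,"y": 0,"z": 0,"ax": 0,"ay": 0,"az": 0}]}}

```text
time_s: 24.15
tool_pos: [0.4503, -0.3442, 0.2102]
tool_rot: [-179.7, -20.1, 175.9]
force: [0.1, -0.6, -1.8]
grip_width: 0.0232
grasp_force: 59.9
```

Request:
{"api": "jog_arm", "payload": {"motion": [{"x": 0,"y": 0,"z": 0,"ax": 0,"ay": 0,"az": 0},{"x": 0,"y": 0,"z": 0,"ax": 0,"ay": 0,"az": 0},{"x": 0,"y": 0,"z": 0,"ax": 0,"ay": 0,"az": 0},{"x": 0,"y": 0,"z": 0,"ax": 0,"ay": 0,"az": 0},{"x": 0,"y": 0,"z": 0,"ax": 0,"ay": 0,"az": 0}]}}

```text
time_s: 24.65
tool_pos: [0.45, -0.3415, 0.2113]
tool_rot: [-179.8, -20.0, 176.1]
force: [-0.5, -0.1, -1.1]
grip_width: 0.0236
grasp_force: 59.9
```

```bash
python3 - <<'E'
from h import *
np.set_printoptions(precision=4,suppress=True)
o=env.get_obs();print(o['time_s'],o['tool_pos'],o['tool_rot'],o['force'],o['wrist_torque'])
T=o['tool_pos'];P=T+[.1622,-.0084,-.0304]
for n in('scene','side'):
    snap('r_'+n,n);_,p=load('r_'+n);print(n,'tip',pix(p,P),'bend',pix(p,P+[0,0,.045]),'rodstart',pix(p,P+[-.1,.0064,.045]))
plan([.4543,-.3411,.0604],[-180,-20,176.21],8)
E
```

```text
24.65 [ 0.45   -0.3415  0.2113] [-179.8164  -19.9612  176.08  ] [-0.4911 -0.0723 -1.1103] [ 0.0013 -0.4498  0.0029]
scene tip [212.1282 161.5497] bend [209.3469 152.8554] rodstart [230.5029 133.3644]
side tip [402.8225 222.6058] bend [404.8349 213.6934] rodstart [381.0638 226.2479]
{'x': -0.69, 'y': 0.02, 'z': 1.75, 'ax': -0.02, 'az': -0.02}
{'x': -0.69, 'y': 0.02, 'z': 1.75, 'ax': -0.02, 'az': -0.02}
{'x': -0.69, 'y': 0.02, 'z': 1.75, 'ax': -0.02, 'az': -0.02}
{'x': -0.69, 'y': 0.02, 'z': 1.75, 'ax': -0.02, 'az': -0.02}
{'x': -0.69, 'y': 0.01, 'z': 1.75, 'ax': -0.02, 'az': -0.02}
{'x': -0.69, 'y': 0.01, 'z': 1.75, 'ax': -0.02, 'az': -0.02}
{'x': -0.69, 'y': 0.01, 'z': 1.75, 'ax': -0.02, 'az': -0.02}
{'x': -0.69, 'y': 0.01, 'z': 1.75, 'ax': -0.02, 'az': -0.02}
len mm/row 18.865767112562075 deg/row 0.025574630693447613
```

```bash
python3 - <<'E'
from h import *
for n,x0,y0,x1,y1 in(('scene',195,120,245,175),('side',370,195,420,240)):
    a,_=load('r_'+n);b,_=load('p_'+n)
    d=(a.astype(int)-b).max(2)[y0:y1,x0:x1]; g=a.min(2)[y0:y1,x0:x1]
    m=(d>35)&(g>100)
    ys,xs=np.where(m);print(n,len(xs))
    for y in sorted(set(ys)): print(y+y0,xs[ys==y].min()+x0,xs[ys==y].max()+x0,end=' | ')
    print()
E
```

```text
scene 108
120 201 206 | 121 202 206 | 122 202 205 | 130 240 240 | 132 230 231 | 133 228 230 | 134 227 228 | 135 226 228 | 136 225 228 | 137 224 227 | 138 210 235 | 139 222 225 | 140 221 233 | 141 220 222 | 142 205 221 | 143 217 220 | 144 217 219 | 145 215 218 | 146 214 217 | 147 213 216 | 148 212 215 | 149 211 214 | 150 211 213 | 151 210 211 | 152 210 211 | 153 210 211 | 154 210 211 | 155 210 211 | 156 210 211 | 157 211 212 | 158 211 212 | 159 211 212 | 160 212 213 | 161 212 213 | 
side 75
195 384 389 | 196 385 392 | 197 386 395 | 198 391 393 | 214 401 402 | 215 400 404 | 216 398 404 | 217 396 404 | 218 396 404 | 219 395 404 | 220 370 403 | 221 402 403 | 222 402 403 | 223 402 403 | 230 379 379 | 231 379 380 | 232 380 381 | 233 381 382 | 234 382 383 |
```

Request:
{"api": "jog_arm", "payload": {"motion": [{"x": -0.9,"y": 0.05,"z": 1.2,"ax": 0,"ay": 0,"az": 0},{"x": -0.8,"y": 0.05,"z": 1.7,"ax": 0,"ay": 0,"az": 0},{"x": -0.7,"y": 0,"z": 1.8,"ax": 0,"ay": 0,"az": -0.1},{"x": -0.6,"y": 0,"z": 1.7,"ax": -0.1,"ay": 0,"az": 0},{"x": 0,"y": 0,"z": 0,"ax": 0,"ay": 0,"az": 0}]}}

```text
time_s: 25.25
tool_pos: [0.4551, -0.3402, 0.1373]
tool_rot: [179.9, -20.3, 176.2]
force: [0.0, 0.8, -1.7]
grip_width: 0.0237
grasp_force: 59.9
```

Request:
{"api": "jog_arm", "payload": {"motion": [{"x": 0,"y": 0,"z": 0,"ax": 0,"ay": 0,"az": 0},{"x": 0,"y": 0,"z": 0,"ax": 0,"ay": 0,"az": 0},{"x": 0,"y": 0,"z": 0,"ax": 0,"ay": 0,"az": 0},{"x": 0,"y": 0,"z": 0,"ax": 0,"ay": 0,"az": 0},{"x": 0,"y": 0,"z": 0,"ax": 0,"ay": 0,"az": 0}]}}

```text
time_s: 25.75
tool_pos: [0.4566, -0.3418, 0.1412]
tool_rot: [-179.9, -19.9, 176.1]
force: [-0.1, 0.2, -1.6]
grip_width: 0.0233
grasp_force: 59.9
```

```bash
python3 - <<'E'
from h import *
o=env.get_obs();print(o['time_s'],o['tool_pos'],o['tool_rot'],o['force'],o['wrist_torque'])
plan([.4543,-.3411,.0604],[-180,-20,176.21],5)
E
```

```text
25.75 [ 0.45659384 -0.34175954  0.14117781] [-179.9119866   -19.9368111   176.14047678] [-0.09679987  0.1518669  -1.60736447] [-0.06452183 -0.37883032 -0.03961588]
{'x': -0.51, 'y': 0.01, 'z': 1.53, 'ax': -0.01, 'ay': 0.01, 'az': -0.01}
{'x': -0.51, 'y': 0.01, 'z': 1.53, 'ax': -0.01, 'ay': 0.01, 'az': -0.01}
{'x': -0.51, 'y': 0.01, 'z': 1.53, 'ax': -0.01, 'ay': 0.01, 'az': -0.01}
{'x': -0.51, 'y': 0.01, 'z': 1.53, 'ax': -0.01, 'ay': 0.01, 'az': -0.01}
{'x': -0.51, 'y': 0.01, 'z': 1.53, 'ax': -0.01, 'ay': 0.01, 'az': -0.01}
len mm/row 16.162611776949543 deg/row 0.02226511869382108
```

Request:
{"api": "jog_arm", "payload": {"motion": [{"x": -0.4,"y": 0.02,"z": 1.2,"ax": 0,"ay": 0,"az": 0},{"x": -0.4,"y": 0.02,"z": 1.2,"ax": 0,"ay": 0,"az": 0},{"x": -0.4,"y": 0.02,"z": 1.2,"ax": 0,"ay": 0,"az": 0},{"x": -0.4,"y": 0,"z": 1.2,"ax": 0,"ay": 0,"az": 0},{"x": -0.3,"y": 0,"z": 0.9,"ax": 0,"ay": 0,"az": 0}]}}

```text
time_s: 26.25
tool_pos: [0.4541, -0.3406, 0.0788]
tool_rot: [-180.0, -20.1, 176.2]
force: [0.5, -0.5, -1.0]
grip_width: 0.0236
grasp_force: 59.9
```

Request:
{"api": "jog_arm", "payload": {"motion": [{"x": 0,"y": 0,"z": 0,"ax": 0,"ay": 0,"az": 0},{"x": 0,"y": 0,"z": 0,"ax": 0,"ay": 0,"az": 0},{"x": 0,"y": 0,"z": 0,"ax": 0,"ay": 0,"az": 0},{"x": 0,"y": 0,"z": 0,"ax": 0,"ay": 0,"az": 0},{"x": 0,"y": 0,"z": 0,"ax": 0,"ay": 0,"az": 0}]}}

```text
time_s: 26.75
tool_pos: [0.4551, -0.3412, 0.0812]
tool_rot: [-179.9, -19.9, 176.1]
force: [-0.1, -0.7, -1.1]
grip_width: 0.0236
grasp_force: 59.9
```

```bash
python3 - <<'E'
from h import *
o=env.get_obs();print(o['time_s'],o['tool_pos'],o['tool_rot'],o['force'],o['wrist_torque'])
plan([.4543,-.3411,.0604],[-180,-20,176.21],4)
E
```

```text
26.75 [ 0.45510324 -0.34119146  0.08115451] [-179.90788761  -19.93240991  176.14234203] [-0.10932623 -0.70393754 -1.12671235] [ 0.02658196 -0.41806785  0.01085045]
{'x': -0.16, 'z': 0.49, 'ax': -0.02, 'ay': 0.02, 'az': -0.02}
{'x': -0.16, 'z': 0.49, 'ax': -0.02, 'ay': 0.02, 'az': -0.02}
{'x': -0.16, 'z': 0.49, 'ax': -0.02, 'ay': 0.02, 'az': -0.02}
{'x': -0.16, 'z': 0.49, 'ax': -0.02, 'ay': 0.02, 'az': -0.02}
len mm/row 5.1925628273668005 deg/row 0.02891213724380596
```

Request:
{"api": "jog_arm", "payload": {"motion": [{"x": -0.16,"y": 0,"z": 0.49,"ax": 0,"ay": 0,"az": 0},{"x": -0.16,"y": 0,"z": 0.49,"ax": 0,"ay": 0,"az": 0},{"x": -0.16,"y": 0,"z": 0.49,"ax": 0,"ay": 0,"az": 0},{"x": -0.15,"y": 0,"z": 0.47,"ax": 0,"ay": 0,"az": 0},{"x": 0,"y": 0,"z": 0,"ax": 0,"ay": 0,"az": 0}]}}

```text
time_s: 27.25
tool_pos: [0.454, -0.3409, 0.0604]
tool_rot: [-179.9, -20.0, 176.2]
force: [0.2, 0.5, 2.1]
grip_width: 0.0236
grasp_force: 59.9
```

Request:
{"api": "jog_arm", "payload": {"motion": [{"x": 0,"y": 0,"z": 0,"ax": 0,"ay": 0,"az": 0},{"x": 0,"y": 0,"z": 0,"ax": 0,"ay": 0,"az": 0},{"x": 0,"y": 0,"z": 0,"ax": 0,"ay": 0,"az": 0},{"x": 0,"y": 0,"z": 0,"ax": 0,"ay": 0,"az": 0},{"x": 0,"y": 0,"z": 0,"ax": 0,"ay": 0,"az": 0}]}}

```text
time_s: 27.75
tool_pos: [0.454, -0.3409, 0.0604]
tool_rot: [-179.9, -20.0, 176.1]
force: [-0.3, 1.2, 2.8]
grip_width: 0.0231
grasp_force: 59.9
```

```bash
python3 - <<'E'
from h import *
o=env.get_obs();print(o['time_s'],o['tool_pos'],o['tool_rot'],o['force'],o['wrist_torque'])
E
```

```text
27.75 [ 0.45402132 -0.34094036  0.0603805 ] [-179.93494484  -19.99145307  176.14393166] [-0.30434078  1.20900794  2.83477848] [ 0.19270717 -0.00907777 -0.06532412]
```

Request:
{"api": "jog_arm", "payload": {"motion": [{"x": 0,"y": 0,"z": 0,"ax": 0,"ay": 0,"az": 0},{"x": 0,"y": 0,"z": 0,"ax": 0,"ay": 0,"az": 0},{"x": 0,"y": 0,"z": 0,"ax": 0,"ay": 0,"az": 0},{"x": 0,"y": 0,"z": 0,"ax": 0,"ay": 0,"az": 0},{"x": 0,"y": 0,"z": 0,"ax": 0,"ay": 0,"az": 0}], "claw": 1, "squeeze": 10}}

```text
time_s: 28.25
tool_pos: [0.454, -0.341, 0.0602]
tool_rot: [-179.9, -20.0, 176.1]
force: [-0.2, 0.6, -1.2]
grip_width: 0.0559
grasp_force: 0.0
```

Request:
{"api": "jog_arm", "payload": {"motion": [{"x": 0,"y": 0,"z": 0,"ax": 0,"ay": 0,"az": 0},{"x": 0,"y": 0,"z": 0,"ax": 0,"ay": 0,"az": 0},{"x": 0,"y": 0,"z": 0,"ax": 0,"ay": 0,"az": 0},{"x": 0,"y": 0,"z": 0,"ax": 0,"ay": 0,"az": 0},{"x": 0,"y": 0,"z": 0,"ax": 0,"ay": 0,"az": 0}]}}

```text
time_s: 28.75
tool_pos: [0.4541, -0.341, 0.0603]
tool_rot: [-179.9, -20.0, 176.1]
force: [0.3, -0.0, 0.4]
grip_width: 0.0856
grasp_force: 0.0
```

Request:
{"api": "jog_arm", "payload": {"motion": [{"x": 0.3,"y": 0,"z": -0.9,"ax": 0,"ay": 0,"az": 0},{"x": 0.8,"y": 0,"z": -2.3,"ax": 0,"ay": 0,"az": 0},{"x": 1.2,"y": 0,"z": -3.4,"ax": 0,"ay": 0,"az": 0},{"x": 1.4,"y": 0,"z": -3.8,"ax": 0,"ay": 0,"az": 0},{"x": 0.7,"y": 0,"z": -1.9,"ax": 0,"ay": 0,"az": 0}]}}

```text
time_s: 29.25
tool_pos: [0.4555, -0.3421, 0.1952]
tool_rot: [-179.8, -19.7, 176.1]
force: [-0.0, -0.5, -0.5]
grip_width: 0.0869
grasp_force: 0.0
```

Request:
{"api": "jog_arm", "payload": {"motion": [{"x": -0.7,"y": 0,"z": -2,"ax": 0,"ay": 0,"az": 0},{"x": -1.9,"y": 0,"z": -2,"ax": 0,"ay": 0,"az": 0},{"x": -2.3,"y": 0,"z": -1.5,"ax": 0,"ay": 0,"az": 0},{"x": -2.3,"y": 0,"z": -1,"ax": 0,"ay": 0,"az": 0},{"x": 0,"y": 0,"z": 0,"ax": 0,"ay": 0,"az": 0}]}}

```text
time_s: 29.75
tool_pos: [0.5475, -0.3458, 0.227]
tool_rot: [-179.9, -19.9, 176.4]
force: [0.2, 0.3, -0.6]
grip_width: 0.0875
grasp_force: 0.0
```

Request:
{"api": "jog_arm", "payload": {"motion": [{"x": 0,"y": 0,"z": 0,"ax": 0,"ay": 0,"az": 0},{"x": 0,"y": 0,"z": 0,"ax": 0,"ay": 0,"az": 0},{"x": 0,"y": 0,"z": 0,"ax": 0,"ay": 0,"az": 0},{"x": 0,"y": 0,"z": 0,"ax": 0,"ay": 0,"az": 0},{"x": 0,"y": 0,"z": 0,"ax": 0,"ay": 0,"az": 0}]}}

```text
time_s: 30.25
tool_pos: [0.5441, -0.3468, 0.2277]
tool_rot: [-179.9, -20.0, 176.1]
force: [1.2, 0.7, -0.8]
grip_width: 0.0869
grasp_force: 0.0
```

```bash
python3 - <<'E'
from h import *
np.set_printoptions(precision=4,suppress=True)
print(env.get_obs()['tool_pos'])
snap('f1');im,p=load('f1')
h=cv2.cvtColor(im,cv2.COLOR_RGB2HSV)
m=((h[...,1]>90)&((h[...,0]<25)|(h[...,0]>170))&(h[...,2]>60))
a=pix(p,(.411,-.336,.087));b=pix(p,(.502,-.342,.087));print(a,b)
r0,r1=int(a[1]+8),int(b[1]-8);c=int(a[0]);L=[]
for r in range(r0,min(r1,250)):
    w=np.where(m[r,c-25:c+25])[0]+c-25
    if len(w)>5: L.append((plane(p,w.min()-.5,r,.087)+plane(p,w.max()+.5,r,.087))/2)
L=np.array(L);f=np.polyfit(L[:,0],L[:,1],1);print('yaw',np.degrees(f[0]),'y .44/.45',np.polyval(f,[.44,.45]))
rr=[r for r in range(int(a[1])-15,250) if m[r,c-25:c+25].sum()>2];print('rear x',plane(p,c,min(rr),.087),'ferr',plane(p,c,max(rr),.087))
# basket squareness from side/scene: white-basket far edge compare before/after release
for n in('scene','side'):
    snap('f_'+n,n);A,_=load('f_'+n);B,_=load('p_'+n)
    d=cv2.absdiff(A,B).max(2);x0,y0,x1,y1=(265,175,385,250) if n=='scene' else(300,120,370,200)
    print(n,(d[y0:y1,x0:x1]>40).sum())
E
```

```text
[ 0.5441 -0.3468  0.2277]
[320.8134 102.0047] [321.0691 191.2065]
yaw -3.54078393590999 y .44/.45 [-0.3396 -0.3402]
rear x [ 0.4099 -0.3368  0.087 ] ferr [ 0.5138 -0.3439  0.087 ]
scene 593
side 595
```

```bash
python3 - <<'E'
from h import *
for n,R in(('scene',[(272,178,302,212),(345,212,378,242),(300,195,345,235)]),('side',[(315,150,350,205),(300,130,330,170)])):
    A=cv2.cvtColor(load('f_'+n)[0],cv2.COLOR_RGB2GRAY).astype(np.float32);B=cv2.cvtColor(load('p_'+n)[0],cv2.COLOR_RGB2GRAY).astype(np.float32)
    for x0,y0,x1,y1 in R:
        a,b=A[y0:y1,x0:x1],B[y0:y1,x0:x1];w=cv2.createHanningWindow(a.shape[::-1],cv2.CV_32F)
        print(n,cv2.phaseCorrelate(b,a,w))
    _,p=load('f_'+n);print('1cm x ->',pix(p,(.53,.045,.128))-pix(p,(.52,.045,.128)))
E
```

```text
scene ((-0.16131292927074448, 0.04022120556865616), 1.0157246819248906)
scene ((-0.038773135168302275, 0.054146381667775856), 0.954028332233429)
scene ((0.16493127853990686, 0.15339646887449376), 0.9584189899762472)
1cm x -> [-1.60423834  2.25277598]
side ((0.37653545781048336, -0.2255397726367434), 0.9131603568792344)
side ((-0.10503776759339978, -0.126314873065553), 1.035640168984731)
1cm x -> [ 2.0497677  -1.03149766]
```

```bash
python3 -c "
from cell import env
print(env.sign_off(), env.get_obs()['time_s'])"
```

```text
the job is handed in; nothing more can be done
the job is handed in; nothing more can be done
```

The job is handed in (no verdict was shown): the basket was pulled square onto the rubber edge at about 10.5 N at the wrist and moved under about 1 mm once unhooked (its rest force on the rubber was not measurable), and the hook is back in its rest within about 1–2 mm after roughly 31 s.

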